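# Fetch the salt pot from behind the spice jars

### The job

The salt pot is hemmed in by three tall spice jars: first move all three jars onto the wooden board and leave the pot where it is, then fetch the pot and stand it in the middle of the round cork mat, and only then put each jar back on the coaster of its own colour. Everything must end standing upright and wholly on its place; drop nothing, knock nothing over, and leave the oil bottle where it is.

Things in the scene. Friction and masses are not known exactly. Their poses are not given: they have to be found in the camera images.
- jar_red: tall glass jar of paprika (red), upright cylinder 44 mm in diameter all the way up, 125 mm tall; the top 25 mm is a black cap with a red disc on it. About 0.18 kg. Origin: centre of the underside. Starts on the red coaster, about 58 mm (centre to centre) from the salt pot, 75 mm or more from the other jars; in front, left or right of the pot, as drawn.
- jar_green: tall glass jar of dried herbs (green), upright cylinder 44 mm in diameter all the way up, 125 mm tall; the top 25 mm is a black cap with a green disc on it. About 0.18 kg. Origin: centre of the underside. Starts on the green coaster, about 58 mm (centre to centre) from the salt pot, 75 mm or more from the other jars; in front, left or right of the pot, as drawn.
- jar_yellow: tall glass jar of turmeric (yellow), upright cylinder 44 mm in diameter all the way up, 125 mm tall; the top 25 mm is a black cap with a yellow disc on it. About 0.18 kg. Origin: centre of the underside. Starts on the yellow coaster, about 58 mm (centre to centre) from the salt pot, 75 mm or more from the other jars; in front, left or right of the pot, as drawn.
- salt_pot: low white ceramic salt pot, blue ceramic lid fixed on; round, 48 mm in diameter, 42 mm tall (lid: top 8 mm, 47 mm wide; foot 44 mm wide). About 0.15 kg. Origin: centre of the underside. Starts between the three jars on the floor of a fixed steel tray, 8 mm above the counter; the tray (204 by 150 mm) has a rim 13 mm above the counter, 44 mm behind the pot's centre.
- coaster_red: red round coaster, home of the red jar, 64 mm in diameter and 4 mm thick, fixed on the steel tray. Origin: centre of its underside, 8 mm above the counter, so its top is 12 mm above the counter.
- coaster_green: green round coaster, home of the green jar, 64 mm in diameter and 4 mm thick, fixed on the steel tray. Origin: centre of its underside, 8 mm above the counter, so its top is 12 mm above the counter.
- coaster_yellow: yellow round coaster, home of the yellow jar, 64 mm in diameter and 4 mm thick, fixed on the steel tray. Origin: centre of its underside, 8 mm above the counter, so its top is 12 mm above the counter.
- board: light wooden chopping board, 280 mm long (its x axis), 130 mm wide (its y axis), 15 mm thick, flat and fixed on the counter to one side: the side area for the jars. Origin: centre of the underside, at counter height; its top is 15 mm higher.
- cork_mat: round cork mat, 80 mm in diameter, 8 mm thick, fixed on the counter on the other side from the board: where the salt pot goes. Origin: centre of the underside, at counter height; its top is 8 mm higher.
- oil_bottle: green oil bottle, 60 mm in diameter and 190 mm tall, standing loose on the counter at the far left, to be left alone. Origin: centre of the underside. (A marble mortar, 90 mm wide and 60 mm tall, stands fixed on the counter between the robot and the spice tray.)
Not all that is in view belongs to the job. There is more than one size of the salt_pot; the job needs the middle-sized.

How it is judged (in metres and radians):
On the way, in this order (a step that is already met when the one before it is completed fails the run):
1. all three jars stand released on the wooden board, the salt pot still in its place (x of jar_red in the frame of board between -0.125 and 0.125 m and y of jar_red in the frame of board between -0.05 and 0.05 m and z of jar_red in the frame of board between 0.01 and 0.02 m and angle between each of jar_red, jar_green, jar_yellow's own z axis and vertical below 0.1 rad and linear speed of each of jar_red, jar_green, jar_yellow below 0.02 m/s and contact force between the fingers and jar_red below 0.1 N and x of jar_green in the frame of board between -0.125 and 0.125 m and y of jar_green in the frame of board between -0.05 and 0.05 m and z of jar_green in the frame of board between 0.01 and 0.02 m and contact force between the fingers and jar_green below 0.1 N and x of jar_yellow in the frame of board between -0.125 and 0.125 m and y of jar_yellow in the frame of board between -0.05 and 0.05 m and z of jar_yellow in the frame of board between 0.01 and 0.02 m and contact force between the fingers and jar_yellow below 0.1 N and distance of salt_pot from where it was at the start of the episode below 0.02 m), for 0.2 s.
2. the salt pot stands released in the middle of the cork mat, the three jars still on the board (horizontal distance between salt_pot and cork_mat below 0.016 m and z of salt_pot in the frame of cork_mat between 0.004 and 0.012 m and angle between each of salt_pot, jar_red, jar_green, jar_yellow's own z axis and vertical below 0.1 rad and linear speed of each of salt_pot, jar_red, jar_green, jar_yellow below 0.02 m/s and contact force between the fingers and salt_pot below 0.1 N and x of jar_red in the frame of board between -0.125 and 0.125 m and y of jar_red in the frame of board between -0.05 and 0.05 m and z of jar_red in the frame of board between 0.01 and 0.02 m and contact force between the fingers and jar_red below 0.1 N and x of jar_green in the frame of board between -0.125 and 0.125 m and y of jar_green in the frame of board between -0.05 and 0.05 m and z of jar_green in the frame of board between 0.01 and 0.02 m and contact force between the fingers and jar_green below 0.1 N and x of jar_yellow in the frame of board between -0.125 and 0.125 m and y of jar_yellow in the frame of board between -0.05 and 0.05 m and z of jar_yellow in the frame of board between 0.01 and 0.02 m and contact force between the fingers and jar_yellow below 0.1 N), for 0.2 s.
3. each jar stands released on the coaster of its own colour, the pot still on the mat (horizontal distance between salt_pot and cork_mat below 0.016 m and z of salt_pot in the frame of cork_mat between 0.004 and 0.012 m and angle between each of salt_pot, jar_red, jar_green, jar_yellow's own z axis and vertical below 0.1 rad and linear speed of each of salt_pot, jar_red, jar_green, jar_yellow below 0.02 m/s and contact force between the fingers and salt_pot below 0.1 N and horizontal distance between jar_red and coaster_red below 0.012 m and z of jar_red in the frame of coaster_red between 0.001 and 0.008 m and contact force between the fingers and jar_red below 0.1 N and horizontal distance between jar_green and coaster_green below 0.012 m and z of jar_green in the frame of coaster_green between 0.001 and 0.008 m and contact force between the fingers and jar_green below 0.1 N and horizontal distance between jar_yellow and coaster_yellow below 0.012 m and z of jar_yellow in the frame of coaster_yellow between 0.001 and 0.008 m and contact force between the fingers and jar_yellow below 0.1 N), for 0.2 s.
At the end, for the whole second after the job is handed in: Salt pot upright on the cork mat, its axis within 16 mm of the mat's; each jar upright on the coaster of its own colour, within 12 mm of its centre; all tilts under 0.1 rad, at rest and released (all of step 3); the robot touches nothing.
It fails at once if a jar or the salt pot topples (angle between any of jar_red, jar_green, jar_yellow, salt_pot's own z axis and vertical above 0.6 rad).
It fails at once if a jar or the salt pot is dropped (let go with its foot above 50 mm) ((height (world z) of jar_red above 0.05 m and contact force between the fingers and jar_red below 0.2 N) or (height (world z) of jar_green above 0.05 m and contact force between the fingers and jar_green below 0.2 N) or (height (world z) of jar_yellow above 0.05 m and contact force between the fingers and jar_yellow below 0.2 N) or (height (world z) of salt_pot above 0.05 m and contact force between the fingers and salt_pot below 0.2 N)).
It fails at once if the oil bottle is moved by more than 20 mm or tipped (distance of oil_bottle from where it was at the start of the episode above 0.02 m or angle between oil_bottle's own z axis and vertical above 0.3 rad).
It also fails if it takes over 144 s, if anything falls off the work surface, if the arm or the gripper's body presses on something with over 40 N, if the wrist force passes 120 N, or if a joint passes its speed limit or range.

### The arm

A 6-joint arm with a two-finger parallel gripper is mounted at the origin on the work surface. World frame = base frame: x ahead of the robot, y to its left, z up, the work surface at z = 0. Lengths are in m, angles in degrees, forces in N, time in s.
With the tool pointing down it reaches from about 0.15 to 0.775 m from the base axis. Payload 6.1 kg.
Tool frame: the origin (TCP) lies on the centre line of the jaws, within the pads' length; the fingertips stand robot.tips_ahead ahead of it and the grasp point (between the pads) is the TCP (robot.tips_ahead is the distance from the TCP to the fingertips, in m); z points along the fingers, x is the direction in which the jaws open and shut, and the axes are right-handed (so a half turn about z gives the same grasp; the last joint's range is limited). The gripper opens to 85 mm and grips with 20 to 120 N. Pads are 22 mm wide; open, the fingers measure 114 mm over their backs; the gripper's body (76 mm by 85 mm) begins 54 mm behind the grasp point. The pads swing forward as they close: fully open they stand 13 mm farther back than shut.
Start: joints at [76.662, 7.208, -2.269, 80.523, 0, 90], TCP at [0.121, 0.511, 0.25] pointing down, gripper open.
Joint ranges: [-155.77, 155.77], [-54.66, 111.73], [-72.52, 77.12], [-102.08, 115.82], [-83.92, 84.16], [-180, 180]. Speed limits (degrees/s): [136.94, 136.94, 172.46, 180, 180, 180].

### API

Orientations are given as [roll, pitch, yaw] about the fixed x, y, z axes, in that order (R = Rz(yaw) Ry(pitch) Rx(roll)).
In Python, from plant import robot gives the robot as it stands. The module is installed in compiled form; this text tells all that it offers.
- The arm moves only by the tool play_rows, never from a script. Its argument "steps" is a list of rows, each a list of 5 numbers: the shift along the world's x, y, z in mm, then the turn about the world's z in degrees, then the finger opening in mm, from 0 to 85.4. A call has exactly 10 rows; each row shifts and turns the commanded pose from where the row before left it; what a row does not reach is not made up. A row lasts 1/8 s, in which the tool goes at most 62.5 mm and 10.7 degrees, less where a joint would pass 70% of its speed; a pose out of reach is approached as far as the arm can. A call with a gripper value outside its range is refused whole. The fingers move at their own pace and stop on an object; "grip_force" is the grip in N (left out, the last holds). Time passes only in rows, so rows that do not move let the fingers close, or fill a call up. It gives the time, the measured TCP pose, the force and the opening at its end, in the units of the state.
- robot.get_state(): the state, without advancing time (a new reading comes with each control period).
- robot.camera(name): name is "scene" or "top" or "wrist"; returns a dict with "color" (480x640x3 uint8, blue, green, red), "K" (3x3 intrinsics, pixels), "D" ([k1, k2, p1, p2, k3] as OpenCV has them; the pictures are not rectified), "xyz" and "attitude" of the camera in the world; the wrist camera has in their place "T_tool_cam" (4x4, takes a point from camera to tool coordinates, whose origin is the TCP and whose axes are the tool frame's). Camera axes: x right, y up, looking along -z (the intrinsics and any distortion apply to the point x, -y, -z); pixel columns grow to the right and rows downward; lengths in m; the calibration is good to about 2 mm. A picture is of the moment at which its call begins: read the wrist's pose just before it. There is no depth.
- robot.hand_in(): hands the job in, once; it reports no verdict.
Trained networks look in the newest picture that a camera, given by its name, has taken for a name from the list of things; names that differ only in an ending like _2 or _b are one class to them, and where a whole thing is asked for, a point or a joint stands for the part that bears it (a point fixed in the world has none). Each returns a list of dicts, best first, with "conf" (0 to 1); they miss things now and then, are a little off and sometimes report something else, mostly with a low value. They report only what shows in the picture. A call takes as long as a camera call. They do not tell look-alikes from the thing itself.
- robot.recognise(label, camera): "at" ([row, column] in pixels, amid what is visible of it).
The state is a dict: "time": time; "joint_pos": joint angles; "qd": joint speeds; "joint_torque": joint torques, N m; "ee_pos": TCP position; "ee_rot": TCP orientation; "force": force on the tool from outside, world axes, zero at the start; "wrist_torque": the same for the moment, N m; "gripper_width": opening from 0.0 (shut) to 1.0 (fully open).
Only numpy, scipy, OpenCV 4.12 (cv2) and the standard library are available. Lean on these libraries where they do the work, as an engineer would, in place of code of your own. Each camera call takes 0.05 s, during which the arm holds its last target.

## Working session

There is one attempt and no reset: what is moved stays moved. The work goes in short steps, Python scripts to look and compute and a tool call to move; the robot and the scene stay as the last step left them, time stands still between calls to the robot, and variables do not carry over. Pictures are saved under pics/ and viewed, and the job is handed in when it is done.

Besides the shell and the picture viewer there is one more tool, called after "Emit:" as name(argument=value, ...) on one line, values as JSON. play_rows: Moves the arm, as the interface text tells. Its arguments: {"type":"object","properties":{"steps":{"type":"array"},"grip_force":{"type":"number"}},"required":["steps"]}

```bash
mkdir -p pics; python3 - <<'E'
from plant import robot
import cv2
s=robot.get_state(); print({k:s[k] for k in('time','ee_pos','ee_rot','force','gripper_width')}, robot.tips_ahead)
for n in('scene','top','wrist'):
    c=robot.camera(n); cv2.imwrite(f'pics/{n}0.png',c['color'])
    print(n,c['K'],c['D'],c.get('xyz'),c.get('attitude'),c.get('T_tool_cam'))
E
```

```text
{'time': 0.0, 'ee_pos': array([0.1209912 , 0.51045176, 0.24951538]), 'ee_rot': array([-1.79998147e+02,  9.50724308e-02,  7.66641803e+01]), 'force': array([ 0.21978623,  0.43299018, -0.51098086]), 'gripper_width': 0.9997170161957863} 0.019
scene [[502.97256652   0.         315.9276846 ]
 [  0.         502.97256652 243.23635997]
 [  0.           0.           1.        ]] [0.04627451 0.         0.         0.         0.        ] [ 1.08962177 -0.22724936  0.80982287] [36.44487009 -0.26497366 62.31533158] None
top [[505.65641172   0.         321.74145185]
 [  0.         505.65641172 239.27368193]
 [  0.           0.           1.        ]] [-0.12044238  0.          0.          0.          0.        ] [0.41207415 0.00724693 0.93496952] [ 11.91351788   0.25438829 -83.36096491] None
wrist [[334.97576914   0.         320.04033698]
 [  0.         334.97576914 234.08002349]
 [  0.           0.           1.        ]] [-0.04754992  0.          0.          0.          0.        ] None None [[ 9.99998732e-01  6.77794254e-04  1.44112717e-03  5.64346092e-04]
 [ 1.11534621e-03 -9.43995243e-01 -3.29957174e-01 -8.36028037e-02]
 [ 1.13677412e-03  3.29958363e-01 -9.43994802e-01 -1.24181338e-01]
 [ 0.00000000e+00  0.00000000e+00  0.00000000e+00  1.00000000e+00]]
```

View pics/scene0.png

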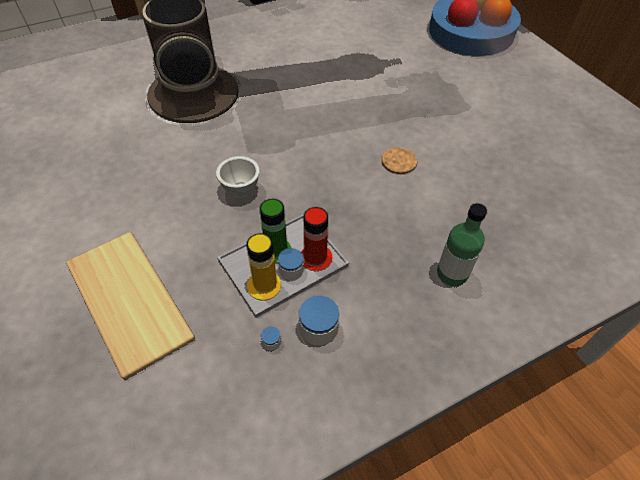

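View pics/top0.png

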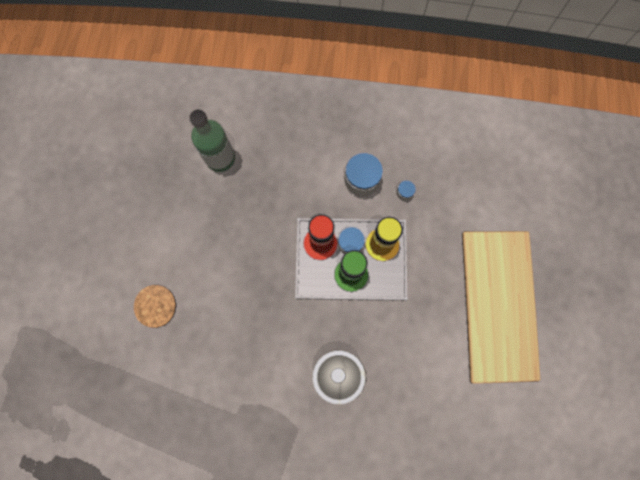

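View pics/wrist0.png

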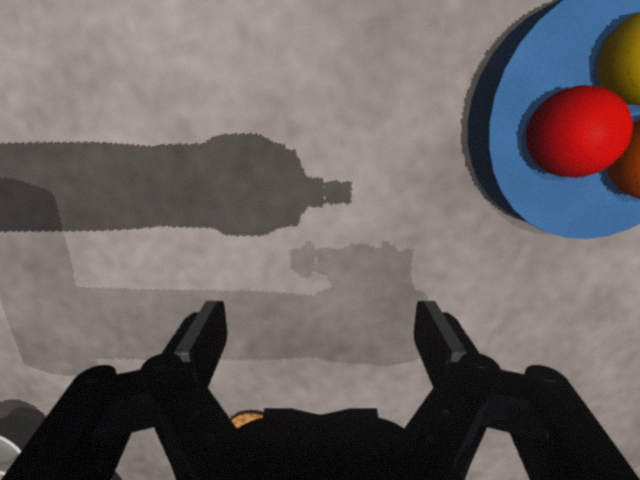

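```bash
cat > h.py <<'E'
import numpy as np, cv2
from scipy.spatial.transform import Rotation as Ro
from plant import robot
def cam(n):
    s=robot.get_state(); c=robot.camera(n)
    if n=='wrist':
        T=np.eye(4);T[:3,:3]=Ro.from_euler('xyz',s['ee_rot'],degrees=True).as_matrix();T[:3,3]=s['ee_pos']
        M=T@c['T_tool_cam'];c['R']=M[:3,:3];c['t']=M[:3,3]
    else:
        c['R']=Ro.from_euler('xyz',c['attitude'],degrees=True).as_matrix();c['t']=np.array(c['xyz'])
    return c
def p2w(c,uv,z):
    uv=np.atleast_2d(np.array(uv,float))
    n=cv2.undistortPoints(uv[:,None],c['K'],np.array(c['D']))[:,0]
    d=np.c_[n[:,0],-n[:,1],-np.ones(len(n))]@c['R'].T
    return c['t']+d*((z-c['t'][2])/d[:,2])[:,None]
def w2p(c,P):
    q=(np.atleast_2d(P)-c['t'])@c['R']; q=q*[1,-1,-1]
    return cv2.projectPoints(q,np.zeros(3),np.zeros(3),c['K'],np.array(c['D']))[0][:,0]
def hsv(c): return cv2.cvtColor(c['color'],cv2.COLOR_BGR2HSV)
def big(im,name,box,f=4):
    r0,r1,c0,c1=box; cv2.imwrite('pics/'+name,cv2.resize(im[r0:r1,c0:c1],None,fx=f,fy=f,interpolation=cv2.INTER_CUBIC))
E
python3 - <<'E'
from h import *
for n in('top','scene'):
    c=cam(n); print(n)
    for l in['jar_red','jar_green','jar_yellow','salt_pot','coaster_red','coaster_green','coaster_yellow','board','cork_mat','oil_bottle']:
        print(l,[(np.round(d['at'],0).tolist(),round(d['conf'],2)) for d in robot.recognise(l,n)][:4])
    if n=='top': big(c['color'],'topcrop.png',(140,320,270,430),4); big(c['color'],'topb.png',(215,395,440,560),4)
    else: big(c['color'],'scenecrop.png',(180,360,190,370),4)
E
```

```text
top
jar_red [([231.0, 320.0], 0.75)]
jar_green [([268.0, 352.0], 0.97), ([308.0, 500.0], 0.73), ([305.0, 157.0], 0.26)]
jar_yellow [([234.0, 387.0], 0.75)]
salt_pot [([176.0, 365.0], 0.87), ([237.0, 352.0], 0.82), ([191.0, 406.0], 0.6), ([232.0, 322.0], 0.31)]
coaster_red [([252.0, 324.0], 0.75)]
coaster_green [([289.0, 344.0], 0.6), ([234.0, 323.0], 0.51)]
coaster_yellow [([254.0, 385.0], 0.56)]
board [([312.0, 499.0], 0.76)]
cork_mat [([302.0, 158.0], 0.68)]
oil_bottle [([142.0, 212.0], 0.67)]
scene
jar_red [([239.0, 316.0], 0.74)]
jar_green [([223.0, 274.0], 0.9), ([306.0, 130.0], 0.41)]
jar_yellow [([263.0, 260.0], 0.74)]
salt_pot [([322.0, 315.0], 0.94), ([339.0, 273.0], 0.81), ([264.0, 289.0], 0.64)]
coaster_red [([261.0, 323.0], 0.72)]
coaster_green [([259.0, 276.0], 0.62)]
coaster_yellow [([258.0, 279.0], 0.16)]
board [([303.0, 130.0], 0.68)]
cork_mat [([159.0, 398.0], 0.64)]
oil_bottle [([249.0, 462.0], 0.95), ([236.0, 316.0], 0.58)]
```

View pics/topcrop.png

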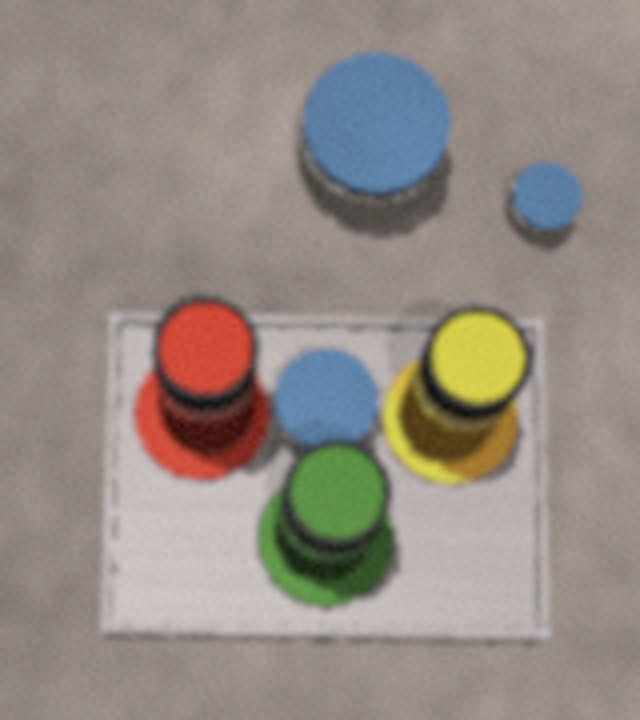

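View pics/scenecrop.png

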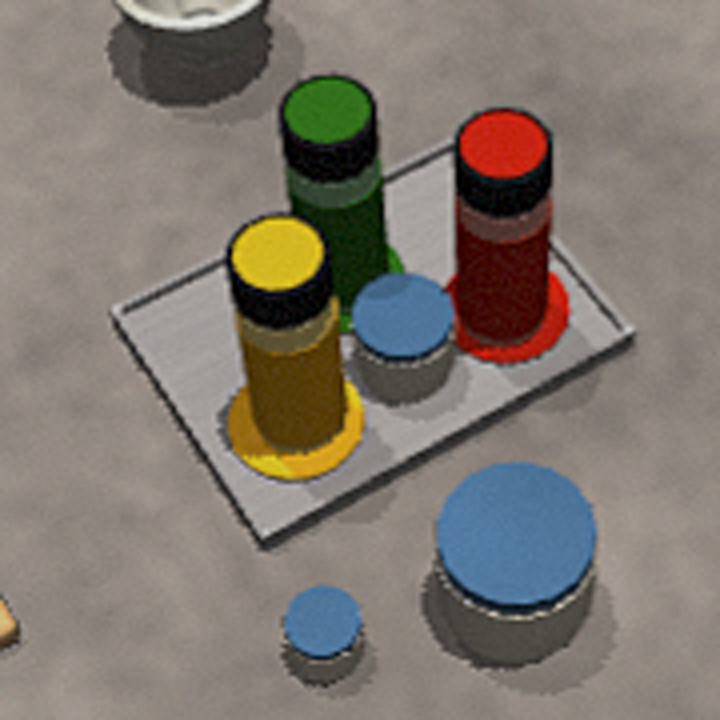

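The candidates for the salt pot, as top (column, row), are the large one at (364,172), the small one at (406,189) and the one in the tray at (351,239). The crop shows the tray one is middle-sized and stands between the three jars, so that is the one to use. Next I measure positions.

```bash
cat > meas.py <<'E'
from h import *
from scipy.optimize import least_squares
def circ(P):
    f=lambda p: np.hypot(P[:,0]-p[0],P[:,1]-p[1])-p[2]
    r=least_squares(f,[*P[:,:2].mean(0),.03],loss='soft_l1',f_scale=.001)
    return r.x
R={'red':[(0,7),(172,180)],'green':[(45,75)],'yellow':[(20,33)],'blue':[(98,120)]}
def mask(c,col,smin=110,vmin=90):
    h=hsv(c);m=0
    for a,b in R[col]: m=m|cv2.inRange(h,(a,smin,vmin),(b,255,255))
    return m
def blobs(m,amin=60):
    cs,_=cv2.findContours(m,cv2.RETR_EXTERNAL,cv2.CHAIN_APPROX_NONE)
    return sorted([k[:,0].astype(float) for k in cs if cv2.contourArea(k)>amin],key=lambda k:-cv2.contourArea(k.astype(np.float32)))
E
python3 - <<'E'
from meas import *
for n in('top','scene'):
    c=cam(n); print(n)
    for col in('red','green','yellow','blue'):
        for k in blobs(mask(c,col)):
            for z in ((.137,.012) if col!='blue' else (.050,.042)):
                P=p2w(c,k,z); hull=cv2.convexHull(P[:,:2].astype(np.float32))[:,0]
                print(col,np.round(k.mean(0)),z,np.round(circ(hull),4), 'minrad',round(cv2.minEnclosingCircle(P[:,:2].astype(np.float32))[1],4))
E
```

```text
top
red [320. 240.] 0.137 [0.583  0.0328 0.0337] minrad 0.0366
red [320. 240.] 0.012 [0.6097 0.0368 0.039 ] minrad 0.0423
green [354. 262.] 0.137 [ 0.5469 -0.0254  0.018 ] minrad 0.0187
green [354. 262.] 0.012 [ 0.568  -0.0306  0.0209] minrad 0.0216
green [343. 280.] 0.137 [ 0.5277 -0.0228  0.0248] minrad 0.0242
green [343. 280.] 0.012 [ 0.5459 -0.0275  0.0287] minrad 0.0279
yellow [389. 229.] 0.137 [ 0.6084 -0.0765  0.0192] minrad 0.0197
yellow [389. 229.] 0.012 [ 0.6392 -0.0896  0.0222] minrad 0.0228
yellow [377. 247.] 0.137 [ 0.5818 -0.0652  0.0245] minrad 0.0259
yellow [377. 247.] 0.012 [ 0.6083 -0.0766  0.0283] minrad 0.03
blue [363. 171.] 0.05 [ 0.7345 -0.0293  0.0316] minrad 0.0328
blue [363. 171.] 0.042 [ 0.7374 -0.0297  0.0319] minrad 0.0331
blue [351. 240.] 0.05 [ 0.6025 -0.0196  0.0203] minrad 0.021
blue [351. 240.] 0.042 [ 0.6042 -0.0198  0.0204] minrad 0.0212
blue [406. 189.] 0.05 [ 0.7093 -0.1101  0.013 ] minrad 0.0136
blue [406. 189.] 0.042 [ 0.712  -0.1111  0.0131] minrad 0.0138
scene
red [465.   8.] 0.137 [0.1781 0.6744 0.041 ] minrad 0.0459
red [465.   8.] 0.012 [0.
[... 817 characters left out ...]
  0.0204] minrad 0.0209
yellow [262. 263.] 0.012 [ 0.5521 -0.0596  0.0241] minrad 0.0247
blue [319. 313.] 0.05 [ 0.7267 -0.0273  0.0331] minrad 0.034
blue [319. 313.] 0.042 [ 0.7229 -0.0252  0.0334] minrad 0.0343
blue [455.  22.] 0.05 [0.0972 0.7753 0.1016] minrad 0.1046
blue [455.  22.] 0.042 [0.0868 0.7859 0.1027] minrad 0.1057
blue [290. 258.] 0.05 [ 0.6026 -0.0213  0.0224] minrad 0.0233
blue [290. 258.] 0.042 [ 0.5975 -0.0192  0.0226] minrad 0.0236
blue [270. 335.] 0.05 [ 0.7258 -0.1177  0.0151] minrad 0.0156
blue [270. 335.] 0.042 [ 0.722  -0.1166  0.0153] minrad 0.0158
blue [514.  19.] 0.05 [0.1005 0.8041 0.1123] minrad 0.0586
blue [514.  19.] 0.042 [0.0956 0.8261 0.1015] minrad 0.0592
```

```bash
python3 - <<'E'
from meas import *
for n in('top','scene'):
    c=cam(n); h=hsv(c); print(n)
    m=cv2.inRange(h,(12,70,110),(28,200,255)) 
    m=cv2.morphologyEx(m,cv2.MORPH_OPEN,np.ones((3,3)))
    cv2.imwrite(f'pics/m_{n}.png',m)
    for k in blobs(m,300):
        P=p2w(c,k,.015)[:,:2]; r=cv2.minAreaRect((P*1000).astype(np.float32))
        P8=p2w(c,k,.008)[:,:2]
        print(np.round(k.mean(0)),'rect',r,'circ8',np.round(circ(P8),4))
E
```

```text
top
[500. 307.] rect ((519.7689819335938, -307.50140380859375), (278.8500671386719, 131.03416442871094), 6.88028621673584) circ8 [ 0.5191 -0.3101  0.1192]
[259.  52.] rect ((983.689453125, 205.7127685546875), (828.5201416015625, 86.73735046386719), 89.88618469238281) circ8 [-2.9593  0.2271  3.9592]
[539.  84.] rect ((983.55126953125, -397.05029296875), (406.81805419921875, 82.19828796386719), 89.936767578125) circ8 [-2908.3579   -76.5641  2910.3431]
[154. 306.] rect ((444.690185546875, 325.4449768066406), (77.29830169677734, 78.08210754394531), 7.46175479888916) circ8 [0.4452 0.3283 0.0392]
[45. 37.] rect ((984.7050170898438, 691.4481811523438), (86.3382568359375, 148.9313201904297), 1.4804401397705078) circ8 [0.9887 0.6934 0.0445]
[ 9. 38.] rect ((982.613525390625, 775.765380859375), (93.25778198242188, 49.54997253417969), 19.21738624572754) circ8 [0.991  0.7837 0.0282]
scene
[547. 432.] rect ((1075.26171875, 212.05923461914062), (167.79698181152344, 510.164306640625), 1.8998942375183105) circ8 [0.8177 0.2229 0.289 ]
[127. 302.] rect ((520.8045654296875, -310.4997253417969), (280.59503173828125, 129.51377868652344), 6.929122447967529) circ8 [ 0.5178 -0.307   0.1301]
[399. 159.] rect ((449.2705078125, 322.90765380859375), (77.17108917236328, 76.0200424194336), 62.36726379394531) circ8 [0.4438 0.3277 0.0388]
```

View pics/m_top.png

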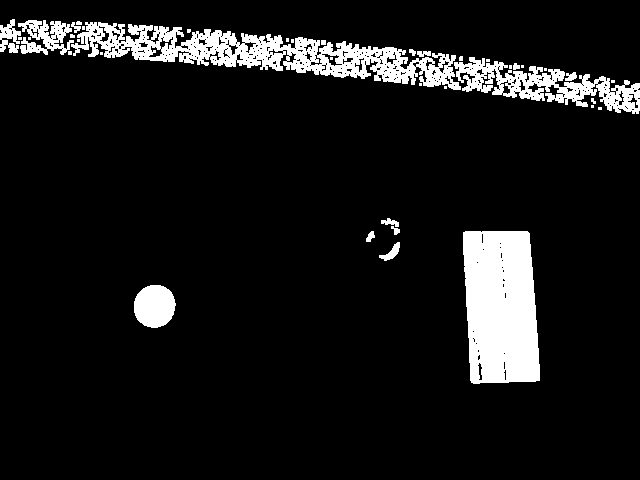

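Emit:
play_rows(steps=[[30,-36,0,-2.7,75],[30,-36,0,-2.7,75],[30,-36,0,-2.7,75],[30,-36,0,-2.7,75],[30,-36,0,-2.7,75],[30,-36,0,-2.7,75],[30,-36,0,-2.7,75],[30,-36,0,-2.7,75],[30,-36,0,-2.7,75],[30,-36,0,-2.7,75]], grip_force=40)

```text
time: 2.7
ee_pos: [0.422, 0.1495, 0.2505]
ee_rot: [180.0, -0.0, 49.6]
force: [-0.1, 0.2, -0.1]
gripper_width: 0.877
```

Emit:
play_rows(steps=[[30,-36,0,0,75],[30,-36,0,0,75],[30,-36,0,0,75],[30,-36,0,0,75],[26,-34,0,0,75],[20,-26,0,0,75],[10,-14,0,0,75],[0,0,0,0,75],[0,0,0,0,75],[0,0,0,0,75]])

```text
time: 3.95
ee_pos: [0.5966, -0.0662, 0.2507]
ee_rot: [180.0, -0.0, 49.7]
force: [-0.3, -0.5, -0.4]
gripper_width: 0.879
```

```bash
python3 - <<'E'
from meas import *
c=cam('wrist'); cv2.imwrite('pics/w1.png',c['color'])
for col in('red','green','yellow','blue'):
    for k in blobs(mask(c,col)):
        for z in ((.137,.012) if col!='blue' else (.050,)):
            P=p2w(c,k,z); hull=cv2.convexHull(P[:,:2].astype(np.float32))[:,0]
            print(col,np.round(k.mean(0)),z,np.round(circ(hull),4))
E
```

```text
red [433. 151.] 0.137 [0.6013 0.0345 0.0189]
red [433. 151.] 0.012 [0.6372 0.0585 0.0289]
red [387. 133.] 0.137 [0.5767 0.0203 0.0203]
red [387. 133.] 0.012 [0.5996 0.0367 0.0309]
green [319. 148.] 0.137 [ 0.5484 -0.0249  0.0185]
green [319. 148.] 0.012 [ 0.5564 -0.0322  0.0282]
green [318. 117.] 0.137 [ 0.5423 -0.0214  0.0199]
green [318. 117.] 0.012 [ 0.547  -0.0268  0.0304]
yellow [ 98. 288.] 0.137 [ 0.5068 -0.1346  0.1222]
yellow [ 98. 288.] 0.012 [ 0.493  -0.2026  0.1832]
yellow [120. 262.] 0.137 [ 0.512  -0.2154  0.0788]
yellow [120. 262.] 0.012 [ 0.5008 -0.3213  0.1199]
yellow [139. 238.] 0.137 [-67.1717 658.9887 662.6255]
yellow [139. 238.] 0.012 [ 0.6809 -2.2083  1.9641]
yellow [312. 202.] 0.137 [ 0.5831 -0.0552  0.0197]
yellow [312. 202.] 0.012 [ 0.6095 -0.0784  0.0303]
yellow [ 54. 231.] 0.137 [ 0.4752 -0.2879  0.0723]
yellow [ 54. 231.] 0.012 [ 0.4459 -0.4328  0.1098]
yellow [317. 247.] 0.137 [ 0.6033 -0.0746  0.0113]
yellow [317. 247.] 0.012 [ 0.6401 -0.1083  0.0172]
yellow [ 74. 203.] 0.137 [ 0.4453 -0.1267  0.0671]
yellow [ 74. 203.] 0.012 [ 0.4008 -0.1953  0.0943]
yellow [321. 221.] 0.137 [ 0.5993 -0.0662  0.0197]
yellow [321. 221.] 0.012 [ 0.6338 -0.095   0.0298]
yellow [333. 270.] 0.137 [ 0.6258 -0.0765  0.005 ]
yellow [333. 270.] 0.012 [ 0.6745 -0.1107  0.0074]
blue [430. 281.] 0.05 [ 0.7401 -0.0296  0.0342]
blue [361. 181.] 0.05 [ 0.6044 -0.0195  0.0225]
blue [355. 302.] 0.05 [ 0.7064 -0.1073  0.0147]
```

View pics/w1.png

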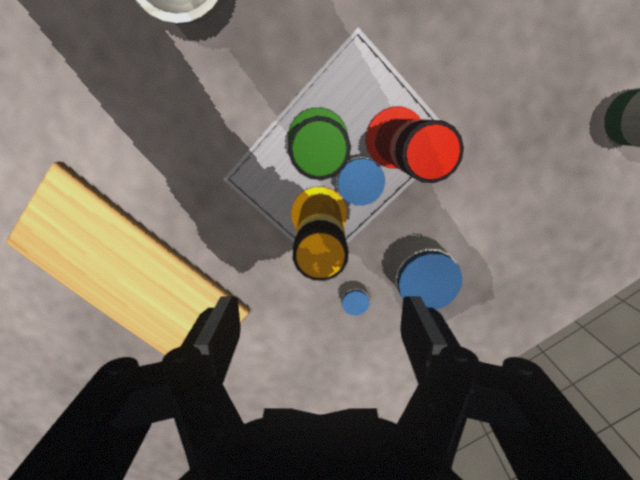

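The wrist view shows the yellow disc at (320,256), red at (433,151), green at (319,148) and the pot lid at (361,181). The positions agree with the other cameras to about 2 mm. I'm going down on the yellow jar.

Emit:
play_rows(steps=[[6,-6,-10,0.3,75],[5.5,-5,-15,0,75],[0,0,-20,0,75],[0,0,-20,0,75],[0,0,-20,0,75],[0,0,-15,0,75],[0,0,-10,0,75],[0,0,-5,0,75],[0,0,0,0,75],[0,0,0,0,75]])

```text
time: 5.25
ee_pos: [0.609, -0.0782, 0.136]
ee_rot: [179.9, -0.0, 50.0]
force: [-0.3, -0.2, 0.0]
gripper_width: 0.877
```

```bash
python3 - <<'E'
from meas import *
c=cam('wrist'); cv2.imwrite('pics/w2.png',c['color']); s=robot.get_state(); print(s['ee_pos'],s['force'])
c=cam('scene');big(c['color'],'s2.png',(120,320,190,390),3)
E
```

```text
[ 0.60901723 -0.07823983  0.13603552] [1.07361202 0.82049629 0.79521404]
```

View pics/w2.png

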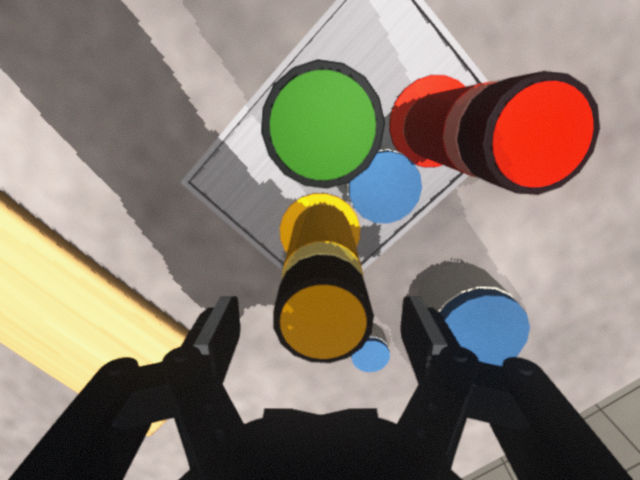

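View pics/s2.png

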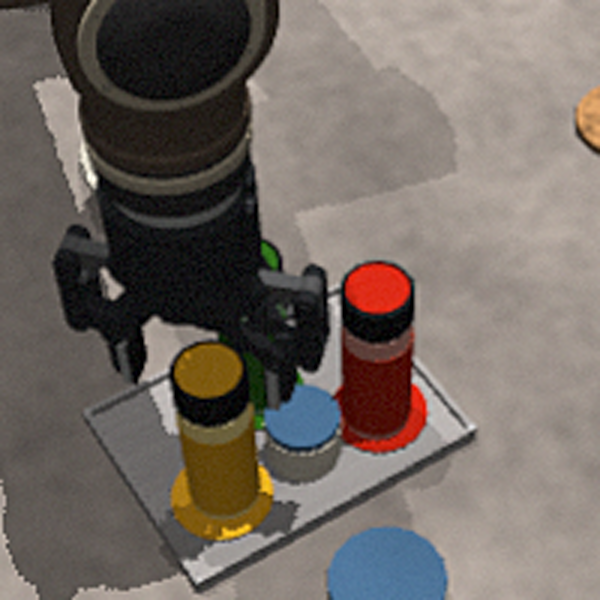

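```bash
python3 - <<'E'
from meas import *
c=cam('wrist'); print(p2w(c,[322,322],.137), w2p(c,[[.609,-.0782,.136]]))
h=hsv(c);m=cv2.inRange(h,(10,110,60),(33,255,255));m[:270]=0; m[:,:270]=0; m[:,380:]=0
k=blobs(m)[0]; P=p2w(c,k,.137); print(len(k),circ(P[:,:2]))
E
```

```text
[[ 0.60950077 -0.0763219   0.137     ]] [[317.93157733 322.29318818]]
231 [ 0.61021225 -0.07646745  0.01886403]
```

Emit:
play_rows(steps=[[0,1,-10,0,75],[0,0,-12,0,75],[0,0,-10,0,75],[0,0,-4,0,75],[0,0,0,0,75],[0,0,0,0,35],[0,0,0,0,35],[0,0,0,0,35],[0,0,0,0,35],[0,0,0,0,35]])

```text
time: 6.65
ee_pos: [0.6091, -0.0771, 0.0999]
ee_rot: [179.9, -0.1, 50.0]
force: [0.5, 2.0, 4.7]
gripper_width: 0.505
```

Emit:
play_rows(steps=[[0,0,0,0,35],[0,0,0,0,35],[0,0,3,0,35],[0,0,6,0,35],[0,0,8,0,35],[0,0,10,0,35],[0,0,8,0,35],[0,0,0,0,35],[0,0,0,0,35],[0,0,0,0,35]])

```text
time: 7.9
ee_pos: [0.6084, -0.0771, 0.1338]
ee_rot: [-180.0, 0.0, 50.0]
force: [-0.0, -0.0, -2.3]
gripper_width: 0.505
```

```bash
python3 - <<'E'
from meas import *
s=robot.get_state(); print(s['ee_pos'],s['force'],s['gripper_width'])
c=cam('scene');big(c['color'],'s3.png',(120,320,190,390),3)
E
```

```text
[ 0.60836107 -0.07714337  0.13383608] [-0.01416719 -0.02048394 -2.27874151] 0.5050670903575554
```

View pics/s3.png

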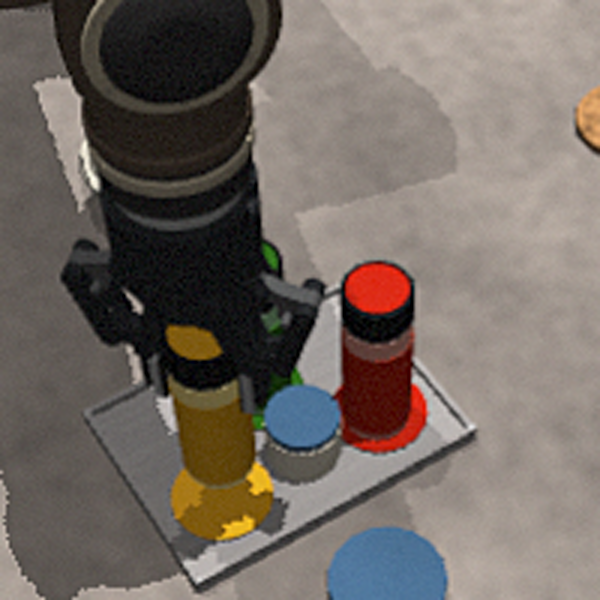

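Emit:
play_rows(steps=[[0,0,10,0,35],[0,-10,15,0,35],[0,-20,5,0,35],[0,-30,0,0,35],[0,-35,0,0,35],[0,-35,0,0,35],[0,-35,0,0,35],[0,-30,0,0,35],[0,-18,0,0,35],[0,-8,0,0,35]])

```text
time: 9.2
ee_pos: [0.6083, -0.2997, 0.1643]
ee_rot: [-180.0, -0.0, 49.9]
force: [-0.2, -0.5, -2.7]
gripper_width: 0.503
```

Emit:
play_rows(steps=[[0,0,0,0,35],[0,0,-8,0,35],[0,0,-12,0,35],[0,0,-14,0,35],[0,0,-10,0,35],[0,0,-6,0,35],[0,0,-4,0,35],[0,0,0,0,35],[0,0,0,0,35],[0,0,0,0,35]])

```text
time: 10.45
ee_pos: [0.6089, -0.2983, 0.1108]
ee_rot: [180.0, -0.0, 50.0]
force: [0.3, 0.0, -2.4]
gripper_width: 0.508
```

```bash
python3 - <<'E'
from meas import *
s=robot.get_state(); print(s['ee_pos'],s['force'],s['gripper_width'])
c=cam('scene');cv2.imwrite('pics/s4.png',c['color'])
E
```

```text
[ 0.60885216 -0.29831995  0.1107623 ] [ 0.29619033  0.02430847 -2.43991039] 0.5076202893870121
```

View pics/s4.png

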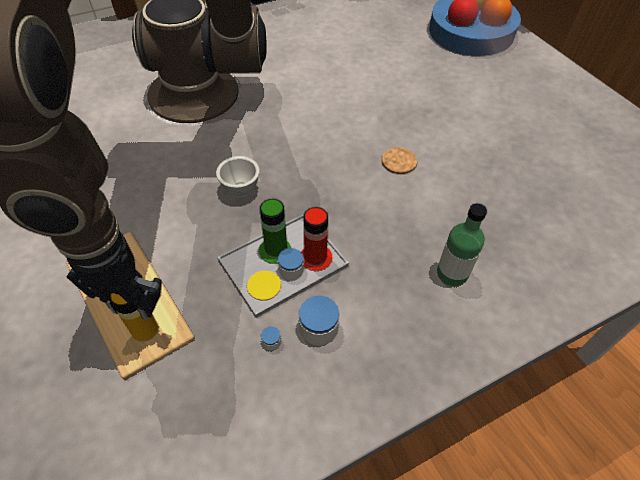

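Yellow is held over the far end of the board at scene (140,320), and its coaster at (264,286) is empty. I lower it the last 7–8 mm and release.

Emit:
play_rows(steps=[[0,0,-4,0,35],[0,0,-2,0,35],[0,0,-1,0,35],[0,0,-0.5,0,35],[0,0,0,0,35],[0,0,0,0,35],[0,0,0,0,46],[0,0,0,0,50],[0,0,0,0,60],[0,0,0,0,75]])

```text
time: 11.75
ee_pos: [0.6087, -0.2982, 0.1028]
ee_rot: [180.0, -0.0, 50.0]
force: [0.5, -0.2, -0.4]
gripper_width: 0.873
```

Emit:
play_rows(steps=[[0,0,0,0,75],[0,0,10,0,75],[0,0,20,0,75],[0,0,30,0,75],[0,0,30,0,75],[0,0,20,0,75],[0,10,10,0,75],[0,20,0,0,75],[0,30,0,0,75],[0,40,0,-10,75]])

```text
time: 13.0
ee_pos: [0.608, -0.1963, 0.2214]
ee_rot: [-179.9, 0.0, 39.7]
force: [0.1, -0.7, 1.0]
gripper_width: 0.879
```

Emit:
play_rows(steps=[[-10,25,0,-10,75],[-10,25,0,-10,75],[-10,25,0,-10,75],[-10,25,0,-10,75],[-10,25,0,-10,75],[-6,25,0,-10,75],[-6,22,0,-10,75],[0,0,0,-10,75],[0,0,0,-1,75],[0,0,0,0,75]])

```text
time: 14.25
ee_pos: [0.5461, -0.0257, 0.2222]
ee_rot: [180.0, 0.0, -40.9]
force: [0.0, -0.2, 0.1]
gripper_width: 0.874
```

```bash
cat > look.py <<'E'
from meas import *
import sys
def look(name,zj=.137,zc=.012):
    s=robot.get_state(); print('tcp',s['ee_pos'],s['ee_rot'][2],'F',s['force'].round(1),'w',s['gripper_width'])
    c=cam('wrist'); cv2.imwrite('pics/'+name,c['color'])
    for col in('red','green','yellow','blue'):
        for k in blobs(mask(c,col,110,50),250):
            for z in ((zj,zc) if col!='blue' else (.050,)):
                P=p2w(c,k,z); hull=cv2.convexHull(P[:,:2].astype(np.float32))[:,0]
                x=circ(hull)
                if (abs(x[2]-.0195)<.004 and z>.1) or (abs(x[2]-.031)<.004 and z<.1) or abs(x[2]-.0235)<.003: print(col,np.round(k.mean(0)),z,np.round(x,4))
    return c
E
python3 -c "
from look import *
look('w5.png')"
```

```text
tcp [ 0.54611991 -0.02571178  0.22222486] -40.867441863930935 F [ 0.  -0.2  0.1] w 0.8736965845157149
red [322. 125.] 0.137 [0.601  0.0343 0.0191]
red [322. 125.] 0.012 [0.5997 0.0316 0.0304]
green [321. 199.] 0.137 [ 0.5685 -0.0022  0.0193]
green [321. 199.] 0.012 [ 0.5477 -0.0267  0.0308]
green [316. 237.] 0.137 [ 0.5488 -0.0236  0.0174]
green [316. 237.] 0.012 [ 0.5159 -0.0613  0.0282]
green [333. 263.] 0.137 [ 0.5478 -0.0277  0.0161]
green [333. 263.] 0.012 [ 0.5148 -0.0672  0.0259]
yellow [400. 204.] 0.137 [ 0.608  -0.035   0.0198]
yellow [400. 204.] 0.012 [ 0.6107 -0.079   0.0315]
yellow [546. 337.] 0.012 [ 0.6503 -0.3309  0.0215]
yellow [591. 420.] 0.137 [ 0.6117 -0.3036  0.0171]
yellow [591. 420.] 0.012 [ 0.6164 -0.5081  0.0277]
blue [499.  73.] 0.05 [ 0.7381 -0.0311  0.0347]
blue [364. 168.] 0.05 [ 0.6048 -0.0188  0.0223]
```

View pics/w5.png

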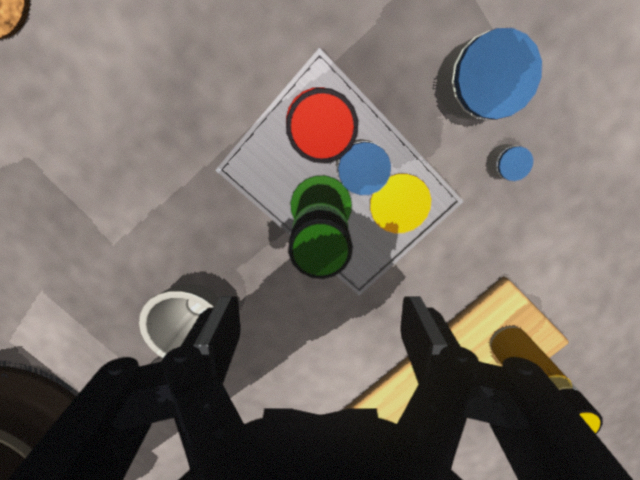

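The wrist view shows green at (320,250), red at (322,125), the pot lid at (364,168), and yellow standing on the board. I descend on green.

Emit:
play_rows(steps=[[1,-0.5,-15,0,75],[0,0,-25,0,75],[0,0,-25,0,75],[0,0,-20,0,75],[0,0,-17,0,75],[0,0,-10,0,75],[0,0,-8,0,75],[0,0,-2,0,75],[0,0,0,0,75],[0,0,0,0,75]])

```text
time: 15.55
ee_pos: [0.548, -0.0267, 0.1014]
ee_rot: [-180.0, -0.0, -41.0]
force: [0.4, -0.4, 0.4]
gripper_width: 0.88
```

Emit:
play_rows(steps=[[0,0,0,0,60],[0,0,0,0,50],[0,0,0,0,35],[0,0,0,0,35],[0,0,0,0,35],[0,0,0,0,35],[0,0,3,0,35],[0,0,6,0,35],[0,0,8,0,35],[0,0,10,0,35]])

```text
time: 16.8
ee_pos: [0.5476, -0.0267, 0.1283]
ee_rot: [180.0, 0.0, -41.0]
force: [0.6, -0.7, -1.3]
gripper_width: 0.51
```

```bash
python3 - <<'E'
from meas import *
s=robot.get_state(); print(s['ee_pos'],s['force'],s['gripper_width'])
c=cam('scene');cv2.imwrite('pics/s6.png',c['color'])
E
```

```text
[ 0.54762054 -0.02674329  0.12832059] [ 0.61890601 -0.70093617 -1.32045648] 0.5098373533908543
```

View pics/s6.png

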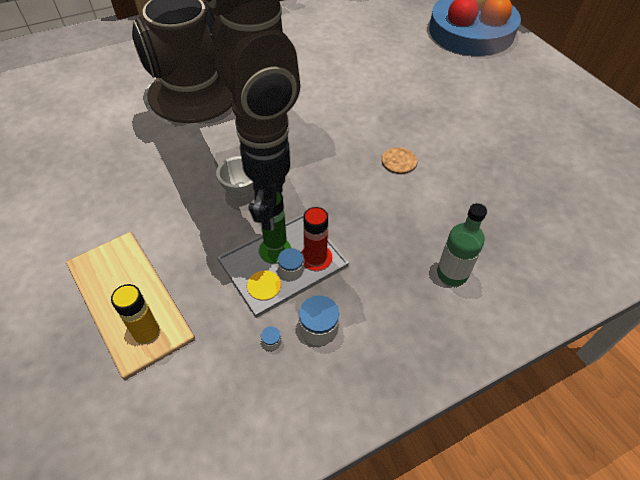

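Emit:
play_rows(steps=[[0,0,12,0,35],[0,0,15,0,35],[-6,-15,3,0,35],[-14,-35,0,0,35],[-14,-35,0,0,35],[-14,-35,0,0,35],[-14,-35,0,0,35],[-14,-35,0,0,35],[-14,-35,0,0,35],[-14,-35,0,0,35]])

```text
time: 18.1
ee_pos: [0.4422, -0.2884, 0.1579]
ee_rot: [180.0, 0.0, -41.1]
force: [0.6, 0.0, -2.0]
gripper_width: 0.508
```

Emit:
play_rows(steps=[[-8,-20,0,0,35],[-4,-10,0,0,35],[-0.5,-3,0,0,35],[0,0,-8,0,35],[0,0,-12,0,35],[0,0,-12,0,35],[0,0,-10,0,35],[0,0,-5,0,35],[0,0,0,0,35],[0,0,0,0,35]])

```text
time: 19.35
ee_pos: [0.4313, -0.3198, 0.1112]
ee_rot: [-180.0, -0.0, -41.0]
force: [-0.7, 0.1, -2.4]
gripper_width: 0.506
```

Emit:
play_rows(steps=[[0,0,-4,0,35],[0,0,-2,0,35],[0,0,-1.5,0,35],[0,0,-0.5,0,35],[0,0,0,0,35],[0,0,0,0,35],[0,0,0,0,46],[0,0,0,0,50],[0,0,0,0,60],[0,0,0,0,75]])

```text
time: 20.6
ee_pos: [0.4311, -0.3197, 0.1027]
ee_rot: [-180.0, 0.0, -41.0]
force: [0.2, 0.5, 0.5]
gripper_width: 0.87
```

Emit:
play_rows(steps=[[0,0,0,0,75],[0,0,10,0,75],[0,0,20,0,75],[0,0,30,0,75],[0,0,30,0,75],[0,0,20,0,75],[5,10,10,0,75],[8,20,0,0,75],[12,30,0,0,75],[15,35,0,0,75]])

```text
time: 21.85
ee_pos: [0.4713, -0.2234, 0.2226]
ee_rot: [-180.0, 0.0, -41.1]
force: [-0.1, 0.6, -0.4]
gripper_width: 0.884
```

Emit:
play_rows(steps=[[18,37,0,0,75],[18,37,0,0,75],[18,37,0,0,75],[18,37,0,0,75],[18,37,0,0,75],[18,37,0,0,75],[14,24,0,0,75],[7,12,0,0,75],[0,0,0,0,75],[0,0,0,0,75]])

```text
time: 23.1
ee_pos: [0.5997, 0.0326, 0.2228]
ee_rot: [180.0, 0.0, -41.1]
force: [-1.1, 0.6, 0.2]
gripper_width: 0.877
```

```bash
python3 -c "
from look import *
look('w7.png')"
```

```text
tcp [0.59967228 0.03261842 0.22282116] -41.08047268845721 F [-1.1  0.6  0.2] w 0.8770261605518411
red [318. 248.] 0.137 [0.6008 0.0344 0.019 ]
red [318. 248.] 0.012 [ 0.5674 -0.0028  0.0303]
red [317. 200.] 0.137 [0.6202 0.0574 0.021 ]
red [317. 200.] 0.012 [0.5983 0.0341 0.0334]
green [318. 283.] 0.137 [0.5879 0.0191 0.0189]
green [318. 283.] 0.012 [ 0.5468 -0.0271  0.0301]
yellow [392. 274.] 0.137 [ 0.6287 -0.0138  0.0192]
yellow [392. 274.] 0.012 [ 0.6119 -0.0798  0.0306]
yellow [470. 436.] 0.137 [ 0.5866 -0.1827  0.0182]
yellow [470. 436.] 0.012 [ 0.5449 -0.3489  0.0288]
blue [481. 171.] 0.05 [ 0.7362 -0.0327  0.0348]
blue [361. 251.] 0.05 [ 0.6048 -0.0185  0.0224]
```

View pics/w7.png

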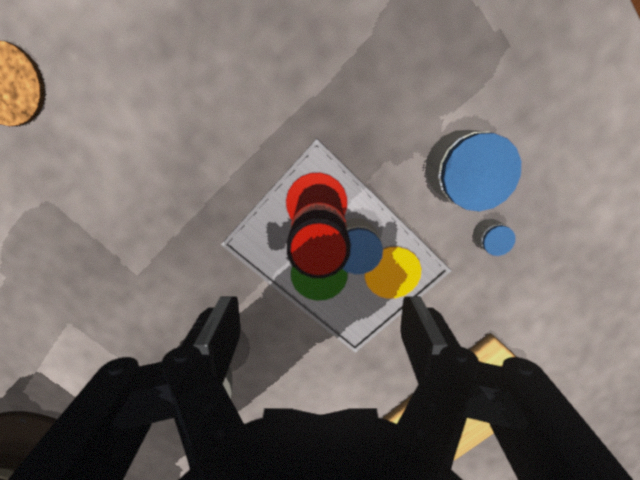

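Red's disc is at (318,248), 1–2 mm from the tool axis. I descend and grip it.

Emit:
play_rows(steps=[[0.5,1,-15,0,75],[0,0,-25,0,75],[0,0,-25,0,75],[0,0,-20,0,75],[0,0,-17,0,75],[0,0,-10,0,75],[0,0,-8,0,75],[0,0,-2.5,0,75],[0,0,0,0,75],[0,0,0,0,75]])

```text
time: 24.4
ee_pos: [0.601, 0.0344, 0.1009]
ee_rot: [-180.0, -0.0, -41.0]
force: [0.1, -0.4, 0.4]
gripper_width: 0.879
```

Emit:
play_rows(steps=[[0,0,0,0,60],[0,0,0,0,50],[0,0,0,0,35],[0,0,0,0,35],[0,0,0,0,35],[0,0,0,0,35],[0,0,3,0,35],[0,0,6,0,35],[0,0,8,0,35],[0,0,10,0,35]])

```text
time: 25.65
ee_pos: [0.6005, 0.0343, 0.1278]
ee_rot: [180.0, 0.0, -41.0]
force: [0.2, -0.3, -1.8]
gripper_width: 0.507
```

Emit:
play_rows(steps=[[0,0,14,0,35],[0,0,16,0,35],[0,0,14,0,35],[0,0,8,0,35],[-2,-15,3,0,35],[-8,-35,0,0,35],[-8,-35,0,0,35],[-8,-35,0,0,35],[-8,-35,0,0,35],[-8,-35,0,0,35]])

```text
time: 26.9
ee_pos: [0.5576, -0.1576, 0.1818]
ee_rot: [180.0, 0.0, -41.1]
force: [0.5, 0.0, -2.6]
gripper_width: 0.504
```

```bash
python3 - <<'E'
from meas import *
s=robot.get_state(); print(s['ee_pos'],s['force'],s['gripper_width'])
c=cam('scene');cv2.imwrite('pics/s8.png',c['color'])
E
```

```text
[ 0.55756373 -0.15760886  0.18180714] [ 0.51181222  0.04628108 -2.62084845] 0.5035144150844884
```

View pics/s8.png

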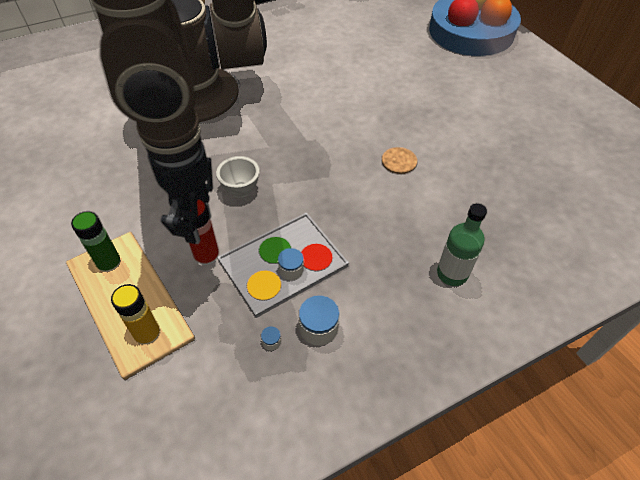

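Emit:
play_rows(steps=[[-8,-33,0,0,35],[-8,-33,0,0,35],[-8,-33,0,0,35],[-7,-28,0,0,35],[-5,-17,0,0,35],[-2.5,-9,0,0,35],[0,0,-4,0,35],[0,0,-10,0,35],[0,0,-14,0,35],[0,0,-16,0,35]])

```text
time: 28.2
ee_pos: [0.5202, -0.308, 0.137]
ee_rot: [-180.0, 0.0, -41.0]
force: [-0.1, -0.4, -3.8]
gripper_width: 0.512
```

Emit:
play_rows(steps=[[0,0,-14,0,35],[0,0,-9,0,35],[0,0,-5,0,35],[0,0,-3,0,35],[0,0,-2,0,35],[0,0,0,0,35],[0,0,0,0,35],[0,0,0,0,35],[0,0,0,0,35],[0,0,0,0,35]])

```text
time: 29.45
ee_pos: [0.5201, -0.3087, 0.1054]
ee_rot: [-180.0, -0.0, -41.0]
force: [1.0, 0.7, -1.3]
gripper_width: 0.508
```

Emit:
play_rows(steps=[[0,0,-1,0,35],[0,0,-1,0,35],[0,0,-0.5,0,35],[0,0,0,0,35],[0,0,0,0,35],[0,0,0,0,46],[0,0,0,0,50],[0,0,0,0,60],[0,0,0,0,75],[0,0,0,0,75]])

```text
time: 30.7
ee_pos: [0.5201, -0.3087, 0.1027]
ee_rot: [180.0, 0.0, -41.0]
force: [-0.1, -0.2, -0.2]
gripper_width: 0.874
```

Emit:
play_rows(steps=[[0,0,10,0,75],[0,0,20,0,75],[0,0,25,0,75],[0,0,25,0,75],[0,0,20,0,75],[0,0,10,0,75],[2,10,0,0,75],[8,30,0,-10,75],[12,40,0,-10,75],[12,40,0,-10,75]])

```text
time: 31.95
ee_pos: [0.5539, -0.1869, 0.2116]
ee_rot: [179.9, 0.1, -71.4]
force: [0.3, 0.3, 0.1]
gripper_width: 0.879
```

Emit:
play_rows(steps=[[12,40,0,-10,75],[12,40,0,-2,75],[12,40,0,0,75],[10,30,0,0,75],[4,15,0,0,75],[0,4,0,0,75],[0,0,0,0,75],[0,0,0,0,75],[0,0,0,0,75],[0,0,0,0,75]])

```text
time: 33.2
ee_pos: [0.604, -0.0202, 0.2129]
ee_rot: [-180.0, -0.0, -83.1]
force: [0.2, 0.7, -0.4]
gripper_width: 0.879
```

```bash
python3 -c "
from look import *
look('w9.png')
c=cam('scene');cv2.imwrite('pics/s9.png',c['color'])"
```

```text
tcp [ 0.60404728 -0.02020984  0.2128869 ] -83.08412971169611 F [ 0.2  0.7 -0.4] w 0.8787384667530327
red [263. 206.] 0.137 [0.6346 0.0187 0.0193]
red [263. 206.] 0.012 [0.6    0.0365 0.0314]
green [320. 261.] 0.137 [ 0.6023 -0.0203  0.0189]
green [320. 261.] 0.012 [ 0.5477 -0.0269  0.0307]
green [630. 463.] 0.137 [ 0.4286 -0.3266  0.0172]
green [630. 463.] 0.012 [ 0.265  -0.5242  0.028 ]
yellow [379. 208.] 0.137 [ 0.6418 -0.0523  0.0188]
yellow [379. 208.] 0.012 [ 0.6117 -0.079   0.0306]
yellow [621. 209.] 0.012 [ 0.6451 -0.3304  0.0242]
yellow [632. 273.] 0.137 [ 0.6204 -0.2452  0.0163]
yellow [632. 273.] 0.012 [ 0.5769 -0.3923  0.0264]
blue [352.  60.] 0.05 [ 0.7352 -0.0296  0.0345]
blue [318. 219.] 0.05 [ 0.6053 -0.0194  0.0225]
```

View pics/w9.png

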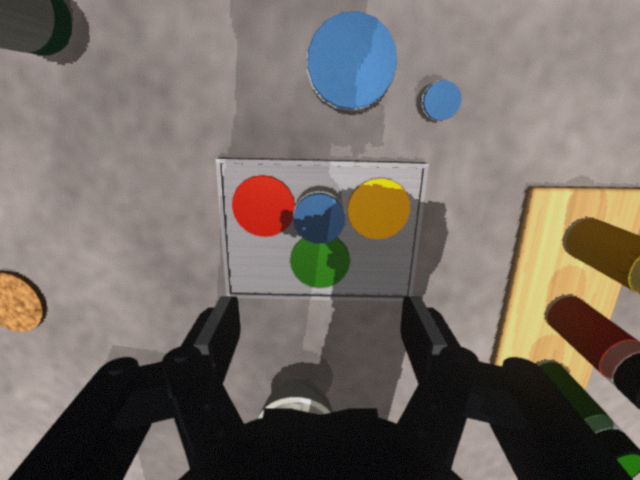

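View pics/s9.png

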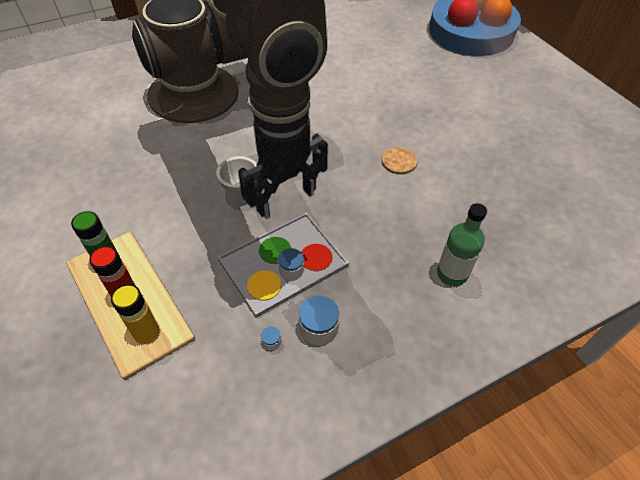

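All three jars now stand on the board, the pot is in its place with its lid at (318,219), and the coasters are clear. I descend on the pot with the jaws along the tray's long axis.

Emit:
play_rows(steps=[[0.7,0.6,-15,0,75],[0,0,-25,0,75],[0,0,-30,0,75],[0,0,-30,0,75],[0,0,-25,0,75],[0,0,-20,0,75],[0,0,-12,0,75],[0,0,-6,0,75],[0,0,0,0,75],[0,0,0,0,75]])

```text
time: 34.55
ee_pos: [0.6053, -0.0191, 0.0506]
ee_rot: [-179.9, -0.0, -83.0]
force: [-0.1, -0.8, -0.0]
gripper_width: 0.877
```

```bash
python3 -c "
from look import *
look('w10.png')
c=cam('scene');big(c['color'],'s10.png',(180,340,200,360),4)"
```

```text
tcp [ 0.60534253 -0.01909814  0.0506053 ] -83.03928460451363 F [-0.1 -0.8 -0. ] w 0.8771449793007821
red [219. 281.] 0.012 [0.6001 0.0366 0.0316]
green [321. 379.] 0.012 [ 0.5477 -0.0266  0.0312]
yellow [420. 275.] 0.012 [ 0.6112 -0.0787  0.031 ]
blue [320. 319.] 0.05 [ 0.6056 -0.019   0.0233]
```

View pics/w10.png

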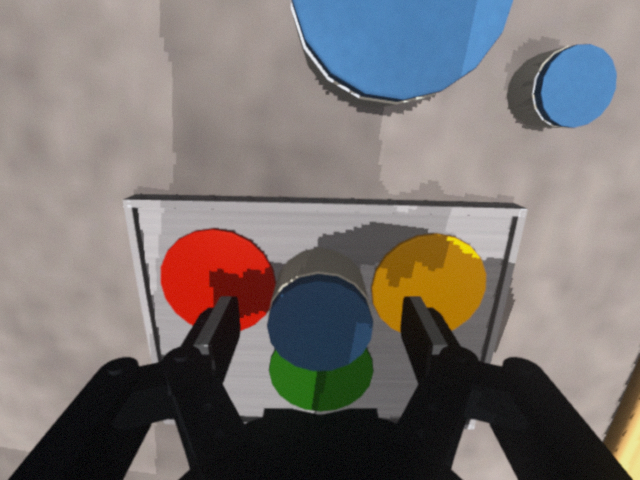

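View pics/s10.png

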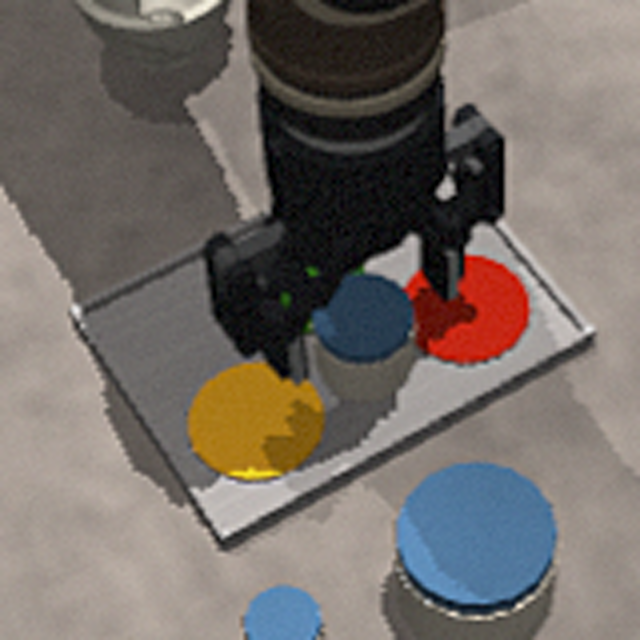

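The pot's lid is at (320,319), centred between the jaws, with the tips well above the coasters. I go down 13 mm more, grip, and test-lift.

Emit:
play_rows(steps=[[0,0,-6,0,75],[0,0,-4,0,75],[0,0,-3,0,75],[0,0,0,0,60],[0,0,0,0,52],[0,0,0,0,40],[0,0,0,0,40],[0,0,0,0,40],[0,0,0,0,40],[0,0,0,0,40]])

```text
time: 35.9
ee_pos: [0.6051, -0.019, 0.0373]
ee_rot: [-180.0, -0.0, -83.0]
force: [0.0, 0.4, 5.6]
gripper_width: 0.55
```

Emit:
play_rows(steps=[[0,0,0,0,40],[0,0,0,0,40],[0,0,3,0,40],[0,0,5,0,40],[0,0,8,0,40],[0,0,8,0,40],[0,0,4,0,40],[0,0,0,0,40],[0,0,0,0,40],[0,0,0,0,40]])

```text
time: 37.15
ee_pos: [0.6046, -0.0191, 0.0645]
ee_rot: [180.0, 0.0, -83.0]
force: [0.0, -0.6, -2.4]
gripper_width: 0.55
```

```bash
python3 -c "
from look import *
c=look('w11.png')
big(c['color'],'w11c.png',(220,480,160,480),2)
c=cam('scene');big(c['color'],'s11.png',(180,340,200,360),4)"
```

```text
tcp [ 0.60459137 -0.01908541  0.06446226] -83.0392345567835 F [ 0.  -0.6 -2.4] w 0.5496571375926844
red [226. 268.] 0.012 [0.5999 0.0366 0.0317]
yellow [419. 268.] 0.012 [ 0.6112 -0.079   0.0309]
blue [320. 334.] 0.05 [ 0.5841 -0.0217  0.0289]
```

View pics/s11.png

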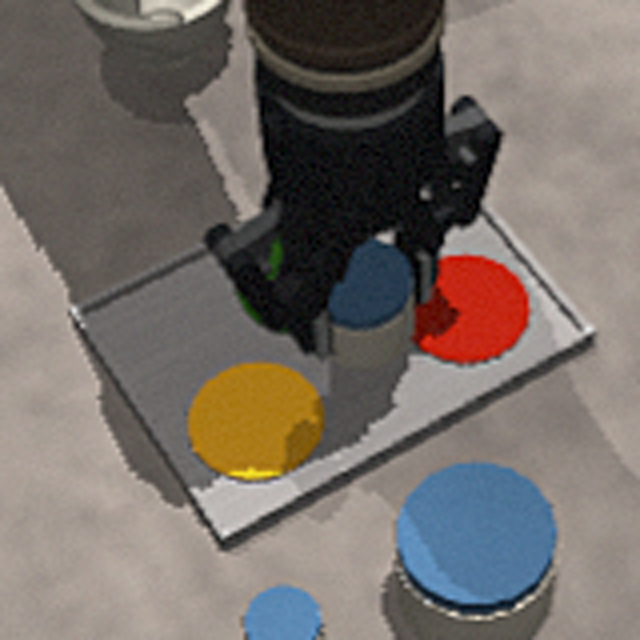

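```bash
python3 -c "
from meas import *
s=robot.get_state(); print(s['joint_pos'],s['ee_rot'][2])
c=cam('wrist')
for k in blobs(mask(c,'blue',80,40),500): print(k.mean(0),circ(cv2.convexHull(p2w(c,k,.0775)[:,:2].astype(np.float32))[:,0]), s['ee_pos'])
c=cam('top'); m=cv2.morphologyEx(cv2.inRange(hsv(c),(8,60,90),(22,220,255)),cv2.MORPH_OPEN,np.ones((3,3)))
for k in blobs(m,500): print(k.mean(0),circ(p2w(c,k,.008)[:,:2]))
for col in('red','green','yellow'):
  for k in blobs(mask(c,col),60): print(col,k.mean(0),circ(p2w(c,k,.140)[:,:2]),circ(p2w(c,k,.012)[:,:2]))
"
```

```text
[-1.80459924e+00  1.91533122e+01 -1.07897971e+01  6.00800046e+01
  3.25082250e-03  1.71230699e+02] -83.03529983984146
[392.77731092  36.01890756] [ 0.72774534 -0.02580504  0.02924711] [ 0.60467801 -0.01903566  0.06455605]
[319.90938511 340.34627832] [ 0.60632656 -0.01915829  0.02401628] [ 0.60467801 -0.01903566  0.06455605]
[555.39047619  86.34761905] [ 0.70972503 -0.08101481  0.011613  ] [ 0.60467801 -0.01903566  0.06455605]
[360.72389284 247.7747403 ] [ 0.55263153 -0.35274026  0.41671267]
[320.42608696  52.32028986] [3.92449888 0.07616125 2.979601  ]
[154.16528926 305.80991736] [0.44505959 0.32839449 0.03963468]
[499.61940299 251.87313433] [ 0.62222321 -0.30670323  0.03573017]
red [528.17910448 298.7761194 ] [ 0.51949569 -0.30930757  0.01921427] [ 0.53678747 -0.36027885  0.02230869]
green [531.24615385 355.23076923] [ 0.43098355 -0.31880033  0.01815267] [ 0.43402392 -0.37129507  0.02107851]
yellow [523.         244.07575758] [ 0.60798609 -0.2973539   0.01940696] [ 0.63952642 -0.3463971   0.02253196]
yellow [505.95555556 253.51111111] [ 0.59573573 -0.27783569  0.01847992] [ 0.62532034 -0.32372962  0.02147673]
```

Emit:
play_rows(steps=[[0,0,8,5,40],[-4,8,7,5,40],[-10,20,0,5,40],[-14,30,0,5,40],[-14,30,0,5,40],[-14,30,0,5,40],[-14,30,0,5,40],[-14,30,0,5,40],[-14,30,0,5,40],[-14,30,0,5,40]])

```text
time: 38.6
ee_pos: [0.4923, 0.2199, 0.0799]
ee_rot: [-180.0, -0.0, -32.9]
force: [-0.5, 0.9, -2.2]
gripper_width: 0.549
```

Emit:
play_rows(steps=[[-14,32,0,0,40],[-14,32,0,0,40],[-12,28,0,0,40],[-8,20,0,0,40],[-8,15,0,0,40],[-4,8,0,0,40],[-2,4,0,0,40],[0,0,0,0,40],[0,0,0,0,40],[0,0,0,0,40]])

```text
time: 39.85
ee_pos: [0.431, 0.3575, 0.0798]
ee_rot: [180.0, -0.0, -33.1]
force: [-0.1, 0.0, -1.3]
gripper_width: 0.546
```

```bash
python3 -c "
from meas import *
s=robot.get_state(); print(s['ee_pos'],s['ee_rot'],s['force'],s['gripper_width'])
c=cam('wrist');cv2.imwrite('pics/w12.png',c['color'])
for k in blobs(mask(c,'blue',80,40),500): print(k.mean(0),circ(cv2.convexHull(p2w(c,k,s['ee_pos'][2]+.013)[:,:2].astype(np.float32))[:,0]))
m=cv2.morphologyEx(cv2.inRange(hsv(c),(8,60,50),(22,220,255)),cv2.MORPH_OPEN,np.ones((3,3)))
for k in blobs(m,500): print(k.mean(0),circ(cv2.convexHull(p2w(c,k,.008)[:,:2].astype(np.float32))[:,0]))
c=cam('scene');cv2.imwrite('pics/s12.png',c['color'])
"
```

```text
[0.43104863 0.35750991 0.07983153] [ 1.79998223e+02 -6.63704545e-03 -3.30788392e+01] [-0.09210177  0.04327559 -1.26750195] 0.5459699586709011
[320.09538462 339.22461538] [0.43248323 0.35759726 0.02405119]
[371.53770492 260.4557377 ] [0.44730584 0.33080621 0.03988986]
```

View pics/w12.png

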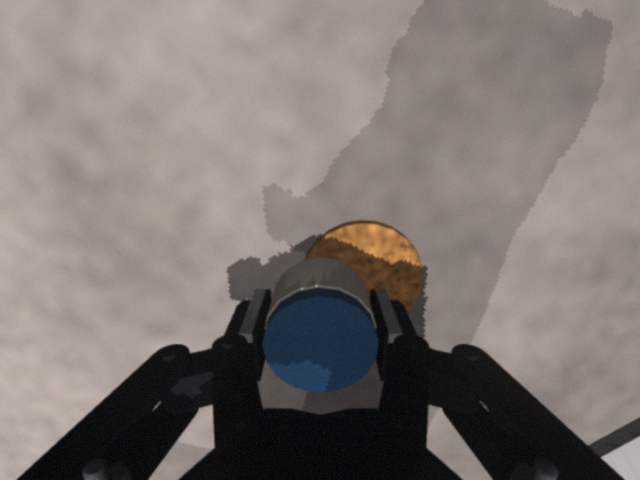

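View pics/s12.png

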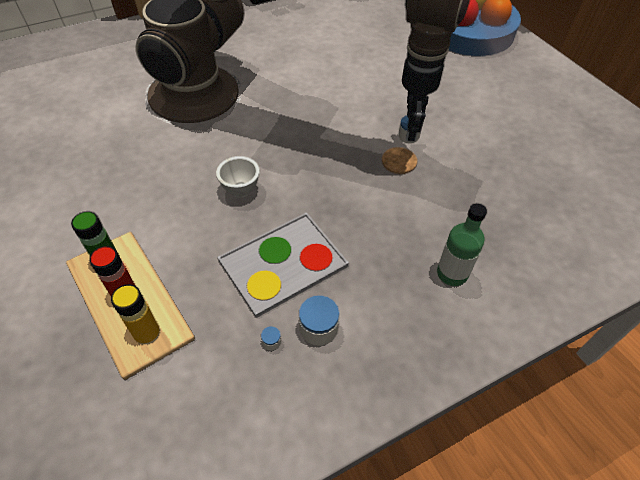

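I overshot by about 30 mm in y: the mat is at (371,260) in the wrist view. I correct that and then lower.

Emit:
play_rows(steps=[[4,-8,0,0,40],[6,-12,0,0,40],[4,-8,0,0,40],[0,0,-4,0,40],[0,0,-8,0,40],[0,0,-10,0,40],[0,0,-8,0,40],[0,0,-4,0,40],[0,0,0,0,40],[0,0,0,0,40]])

```text
time: 41.2
ee_pos: [0.4449, 0.3301, 0.0461]
ee_rot: [-180.0, -0.0, -33.0]
force: [-0.1, -0.3, -1.5]
gripper_width: 0.545
```

```bash
python3 -c "
from meas import *
s=robot.get_state(); print(s['ee_pos'],s['ee_rot'],s['force'],s['gripper_width'])
c=cam('wrist');cv2.imwrite('pics/w13.png',c['color'])
for k in blobs(mask(c,'blue',80,40),500): print(k.mean(0),circ(cv2.convexHull(p2w(c,k,s['ee_pos'][2]+.013)[:,:2].astype(np.float32))[:,0]))
c=cam('scene');big(c['color'],'s13.png',(80,220,320,480),4)
"
```

```text
[0.44494406 0.33009877 0.04605842] [-1.79976927e+02 -8.39504778e-03 -3.30338748e+01] [-0.14908927 -0.25816889 -1.48529635] 0.5447151114004093
[319.30882353 337.72647059] [0.44631041 0.33014534 0.02403137]
```

View pics/s13.png

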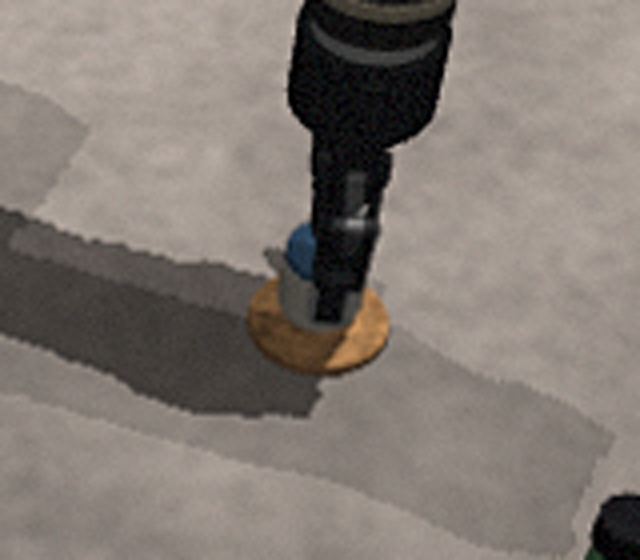

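View pics/w13.png

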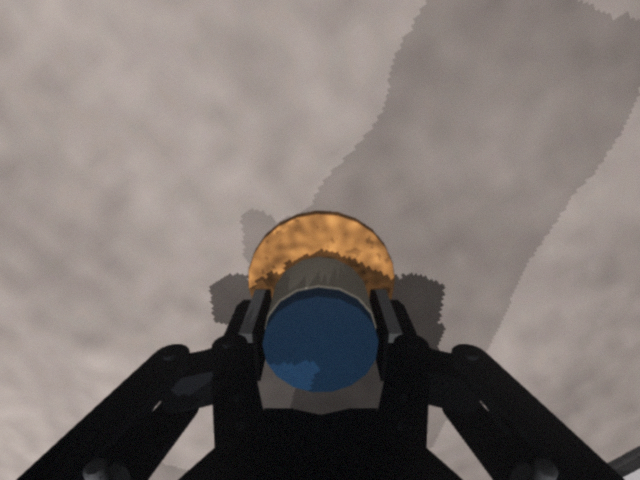

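The pot is centred over the mat, so I lower it and release.

Emit:
play_rows(steps=[[0,-1,-4,0,40],[0,0,-2,0,40],[0,0,-1.5,0,40],[0,0,-1,0,40],[0,0,0,0,40],[0,0,0,0,40],[0,0,0,0,50],[0,0,0,0,55],[0,0,0,0,65],[0,0,0,0,75]])

```text
time: 42.55
ee_pos: [0.4448, 0.3289, 0.0374]
ee_rot: [-180.0, -0.0, -33.0]
force: [0.2, 0.6, -0.6]
gripper_width: 0.876
```

Emit:
play_rows(steps=[[0,0,0,0,75],[0,0,8,0,75],[0,0,15,0,75],[0,0,25,0,75],[0,0,30,0,75],[0,0,30,0,75],[0,0,30,0,75],[0,0,25,0,75],[0,0,15,0,75],[0,0,0,0,75]])

```text
time: 43.8
ee_pos: [0.4453, 0.3293, 0.2167]
ee_rot: [-179.9, -0.1, -33.0]
force: [0.4, 0.8, 0.2]
gripper_width: 0.877
```

```bash
python3 -c "
from meas import *
s=robot.get_state(); print(s['ee_pos'],s['ee_rot'],s['force'],s['gripper_width'])
c=cam('wrist');cv2.imwrite('pics/w14.png',c['color'])
for k in blobs(mask(c,'blue',80,40),500): print(k.mean(0),circ(cv2.convexHull(p2w(c,k,.050)[:,:2].astype(np.float32))[:,0]))
m=cv2.morphologyEx(cv2.inRange(hsv(c),(8,60,50),(22,220,255)),cv2.MORPH_OPEN,np.ones((3,3)))
for k in blobs(m,500): print(k.mean(0),circ(cv2.convexHull(p2w(c,k,.008)[:,:2].astype(np.float32))[:,0]))
c=cam('scene');cv2.imwrite('pics/s14.png',c['color'])
"
```

```text
[0.44529499 0.3292761  0.21673818] [-1.79862303e+02 -5.19224190e-02 -3.30388197e+01] [0.38444938 0.79200196 0.22700171] 0.8766117155090974
[319.67625899 218.52517986] [0.44573069 0.32773703 0.02290514]
[319.41901408 199.17605634] [0.44709763 0.32972298 0.04010868]
```

View pics/w14.png

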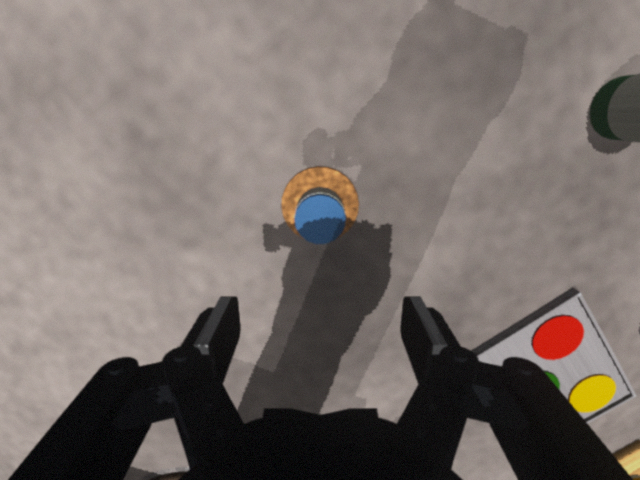

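The pot stands on the mat at (320,218), with its axis about 2.5 mm from the mat's centre. Next I fetch red from the board.

Emit:
play_rows(steps=[[2,-20,0,-1,75],[4,-35,0,-1,75],[5,-42,0,-1,75],[5,-42,0,-1,75],[5,-42,0,-1,75],[5,-42,0,-1,75],[5,-42,0,-1,75],[5,-42,0,-1,75],[5,-42,0,0,75],[5,-42,0,0,75]])

```text
time: 45.15
ee_pos: [0.4897, -0.0642, 0.2145]
ee_rot: [179.9, 0.1, -41.1]
force: [0.5, -0.6, -0.2]
gripper_width: 0.877
```

Emit:
play_rows(steps=[[5,-42,0,0,75],[5,-42,0,0,75],[5,-42,0,0,75],[5,-42,0,0,75],[4,-36,0,0,75],[3,-25,0,0,75],[1.5,-12,0,0,75],[0,-5,0,0,75],[0,0,0,0,75],[0,0,0,0,75]])

```text
time: 46.4
ee_pos: [0.5194, -0.3072, 0.2155]
ee_rot: [-180.0, 0.0, -41.0]
force: [-0.4, -0.4, 0.5]
gripper_width: 0.88
```

```bash
python3 -c "
from look import *
look('w15.png',.140)"
```

```text
tcp [ 0.5193778  -0.30717906  0.21551441] -40.97538753121553 F [-0.4 -0.4  0.5] w 0.8796265476939055
red [321. 258.] 0.14 [ 0.5204 -0.3089  0.0191]
red [321. 258.] 0.012 [ 0.4844 -0.3513  0.0314]
red [319. 209.] 0.14 [ 0.5374 -0.2881  0.0175]
red [319. 209.] 0.012 [ 0.5122 -0.3171  0.0287]
green [246. 345.] 0.14 [ 0.4316 -0.3187  0.0177]
green [246. 345.] 0.012 [ 0.3386 -0.3673  0.0292]
yellow [423. 153.] 0.14 [ 0.6095 -0.2976  0.0192]
yellow [423. 153.] 0.012 [ 0.6305 -0.3327  0.0315]
yellow [372. 194.] 0.14 [ 0.5766 -0.3007  0.0223]
yellow [391. 133.] 0.14 [ 0.6062 -0.2853  0.0214]
```

View pics/w15.png

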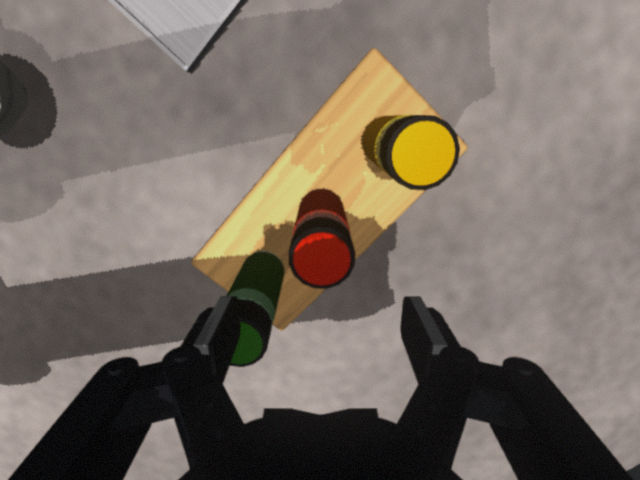

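Red's disc is at (321,258) on the board, green at (246,345) and yellow at (423,153). I descend on red.

Emit:
play_rows(steps=[[0.8,-1.6,-15,0,75],[0,0,-22,0,75],[0,0,-22,0,75],[0,0,-20,0,75],[0,0,-15,0,75],[0,0,-10,0,75],[0,0,-6,0,75],[0,0,-3,0,75],[0,0,0,0,75],[0,0,0,0,75]])

```text
time: 47.7
ee_pos: [0.5204, -0.3098, 0.1028]
ee_rot: [-180.0, -0.0, -41.0]
force: [-1.0, -0.6, -0.6]
gripper_width: 0.877
```

Emit:
play_rows(steps=[[0,0,0,0,60],[0,0,0,0,50],[0,0,0,0,35],[0,0,0,0,35],[0,0,0,0,35],[0,0,0,0,35],[0,0,3,0,35],[0,0,6,0,35],[0,0,10,0,35],[0,0,14,0,35]])

```text
time: 48.95
ee_pos: [0.52, -0.3096, 0.1359]
ee_rot: [180.0, 0.0, -41.0]
force: [0.3, -0.2, -2.5]
gripper_width: 0.504
```

Emit:
play_rows(steps=[[0,0,16,0,35],[0,0,14,0,35],[2,15,4,0,35],[7,30,0,0,35],[8,35,0,0,35],[8,35,0,0,35],[8,35,0,0,35],[8,35,0,0,35],[8,35,0,0,35],[8,35,0,0,35]])

```text
time: 50.2
ee_pos: [0.5768, -0.0525, 0.1691]
ee_rot: [180.0, 0.0, -41.0]
force: [0.4, -0.2, -1.3]
gripper_width: 0.504
```

Emit:
play_rows(steps=[[8,35,0,0,35],[7,26,0,0,35],[5,17,0,0,35],[3,9,0,0,35],[0,3,0,0,35],[0,0,-6,0,35],[0,0,-12,0,35],[0,0,-12,0,35],[0,0,-8,0,35],[0,0,-4,0,35]])

```text
time: 51.45
ee_pos: [0.5997, 0.0351, 0.1264]
ee_rot: [180.0, 0.0, -41.1]
force: [0.2, 0.4, -2.7]
gripper_width: 0.507
```

Emit:
play_rows(steps=[[0,0,-4,0,35],[0,0,0,0,35],[0,0,0,0,35],[0,0,0,0,35],[0,0,0,0,35],[0,0,0,0,35],[0,0,0,0,35],[0,0,0,0,35],[0,0,0,0,35],[0,0,0,0,35]])

```text
time: 52.7
ee_pos: [0.6001, 0.0353, 0.1233]
ee_rot: [180.0, 0.0, -41.0]
force: [0.4, 0.3, -2.3]
gripper_width: 0.504
```

```bash
python3 -c "
from look import *
look('w16.png',.157)
c=cam('scene');big(c['color'],'s16.png',(180,340,200,360),4)"
```

```text
tcp [0.60009145 0.03530287 0.1232571 ] -41.038690054561044 F [ 0.4  0.3 -2.3] w 0.5044876907675031
red [318. 265.] 0.157 [0.6295 0.067  0.0209]
red [321. 383.] 0.157 [0.5989 0.032  0.0193]
```

View pics/s16.png

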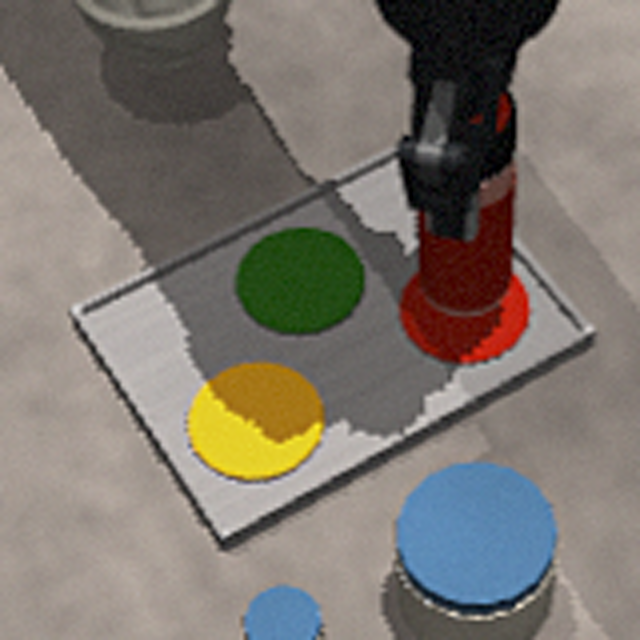

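Red hangs centred over its coaster (scene crop (465,305)). I lower it and release.

Emit:
play_rows(steps=[[0,0.5,-7,0,35],[0,0,-7,0,35],[0,0,-5,0,35],[0,0,-2,0,35],[0,0,-1,0,35],[0,0,-1,0,35],[0,0,-0.5,0,35],[0,0,0,0,35],[0,0,0,0,35],[0,0,0,0,35]])

```text
time: 54.05
ee_pos: [0.6001, 0.0358, 0.0998]
ee_rot: [-180.0, -0.0, -41.0]
force: [-0.4, -0.4, -3.1]
gripper_width: 0.506
```

Emit:
play_rows(steps=[[0,0,0,0,46],[0,0,0,0,50],[0,0,0,0,60],[0,0,0,0,75],[0,0,0,0,75],[0,0,8,0,75],[0,0,20,0,75],[0,0,30,0,75],[0,0,30,0,75],[0,0,25,0,75]])

```text
time: 55.3
ee_pos: [0.6003, 0.0358, 0.2148]
ee_rot: [-179.9, -0.1, -41.0]
force: [-0.2, -0.6, -0.1]
gripper_width: 0.881
```

```bash
python3 -c "
from look import *
look('w17.png',.137)"
```

```text
tcp [0.60030955 0.03584432 0.21478249] -41.03590531800301 F [-0.2 -0.6 -0.1] w 0.8814497713931856
red [318. 255.] 0.137 [0.6005 0.0363 0.019 ]
red [318. 255.] 0.012 [ 0.5653 -0.0032  0.0308]
red [317. 205.] 0.137 [0.6206 0.0598 0.0205]
red [317. 205.] 0.012 [0.5979 0.0349 0.0331]
green [320. 289.] 0.137 [0.5893 0.0216 0.019 ]
green [320. 289.] 0.012 [ 0.5473 -0.0271  0.0307]
yellow [391. 282.] 0.137 [ 0.6292 -0.0108  0.0192]
yellow [391. 282.] 0.012 [ 0.6117 -0.0794  0.0311]
yellow [472. 441.] 0.137 [ 0.5835 -0.181   0.0229]
yellow [472. 441.] 0.012 [ 0.5422 -0.3521  0.0339]
blue [486. 176.] 0.05 [ 0.7364 -0.0332  0.035 ]
```

View pics/w17.png

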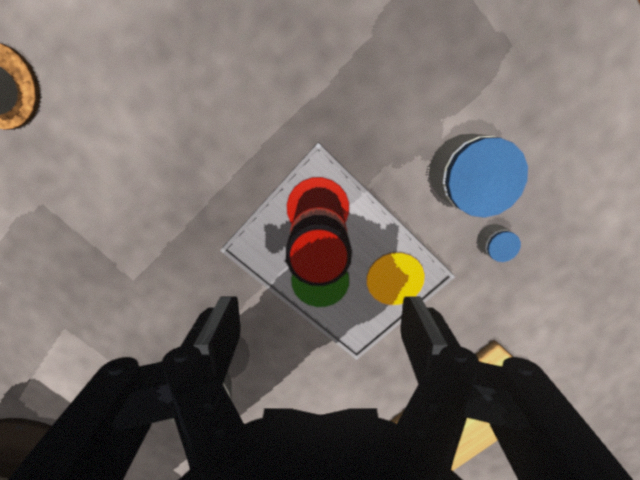

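Red stands on its coaster (disc at (318,255)). Next is green on the board.

Emit:
play_rows(steps=[[-8,-18,0,0,75],[-16,-34,0,0,75],[-19,-40,0,0,75],[-19,-40,0,0,75],[-19,-40,0,0,75],[-19,-40,0,0,75],[-19,-40,0,0,75],[-19,-40,0,0,75],[-17,-34,0,0,75],[-9,-18,0,0,75]])

```text
time: 56.6
ee_pos: [0.4342, -0.3097, 0.2119]
ee_rot: [180.0, 0.1, -41.2]
force: [-0.2, 0.4, -0.9]
gripper_width: 0.881
```

Emit:
play_rows(steps=[[-5,-11,0,0,75],[0,0,0,0,75],[0,0,0,0,75],[0,0,0,0,75],[0,0,0,0,75],[0,0,0,0,75],[0,0,0,0,75],[0,0,0,0,75],[0,0,0,0,75],[0,0,0,0,75]])

```text
time: 57.85
ee_pos: [0.4311, -0.3192, 0.2128]
ee_rot: [180.0, -0.0, -41.0]
force: [-0.2, -0.3, 0.1]
gripper_width: 0.873
```

```bash
python3 -c "
from look import *
look('w18.png',.140)"
```

```text
tcp [ 0.43107484 -0.31922613  0.21280999] -41.044232291074096 F [-0.2 -0.3  0.1] w 0.873395929395332
green [319. 256.] 0.14 [ 0.4319 -0.3181  0.0184]
green [319. 256.] 0.012 [ 0.3952 -0.3591  0.0303]
yellow [544.  29.] 0.14 [ 0.6102 -0.2976  0.0192]
yellow [544.  29.] 0.012 [ 0.6893 -0.3254  0.0316]
```

Green's disc is at (319,256), within 1–2 mm of the tool axis. I descend, grip and lift.

Emit:
play_rows(steps=[[0,0,-15,0,75],[0,0,-22,0,75],[0,0,-22,0,75],[0,0,-20,0,75],[0,0,-15,0,75],[0,0,-9,0,75],[0,0,-5,0,75],[0,0,-2,0,75],[0,0,0,0,75],[0,0,0,0,75]])

```text
time: 59.15
ee_pos: [0.4314, -0.3194, 0.1033]
ee_rot: [-180.0, -0.0, -41.0]
force: [-0.5, -0.1, 0.3]
gripper_width: 0.878
```

Emit:
play_rows(steps=[[0,0,0,0,60],[0,0,0,0,50],[0,0,0,0,35],[0,0,0,0,35],[0,0,0,0,35],[0,0,0,0,35],[0,0,3,0,35],[0,0,6,0,35],[0,0,10,0,35],[0,0,14,0,35]])

```text
time: 60.4
ee_pos: [0.431, -0.3191, 0.1364]
ee_rot: [180.0, 0.0, -41.0]
force: [-0.0, -0.3, -2.1]
gripper_width: 0.501
```

Emit:
play_rows(steps=[[0,0,16,0,35],[0,0,14,0,35],[6,15,4,0,35],[12,30,0,0,35],[14,35,0,0,35],[14,35,0,0,35],[14,35,0,0,35],[14,35,0,0,35],[14,35,0,0,35],[12,30,0,0,35]])

```text
time: 61.65
ee_pos: [0.5312, -0.0667, 0.1696]
ee_rot: [-180.0, 0.0, -41.0]
force: [0.9, -0.1, -1.5]
gripper_width: 0.507
```

Emit:
play_rows(steps=[[8,22,0,0,35],[5,12,0,0,35],[3,8,0,0,35],[0,0,-4,0,35],[0,0,-10,0,35],[0,0,-12,0,35],[0,0,-12,0,35],[0,0,-8,0,35],[0,0,0,0,35],[0,0,0,0,35]])

```text
time: 62.9
ee_pos: [0.5473, -0.0272, 0.1241]
ee_rot: [-180.0, -0.0, -41.0]
force: [0.2, 0.2, -2.5]
gripper_width: 0.507
```

```bash
python3 -c "
from look import *
look('w19.png',.157)
c=cam('scene');big(c['color'],'s19.png',(180,340,200,360),4)"
```

```text
tcp [ 0.54731433 -0.02720477  0.12410035] -41.039485880256 F [ 0.2  0.2 -2.5] w 0.5072961052831645
red [312. 125.] 0.157 [0.6015 0.0366 0.0156]
green [320. 383.] 0.157 [ 0.5461 -0.0304  0.0188]
green [319. 225.] 0.012 [ 0.5477 -0.0265  0.031 ]
yellow [427. 233.] 0.012 [ 0.6109 -0.0786  0.0316]
yellow [597. 391.] 0.157 [ 0.6164 -0.1019  0.0156]
```

View pics/s19.png

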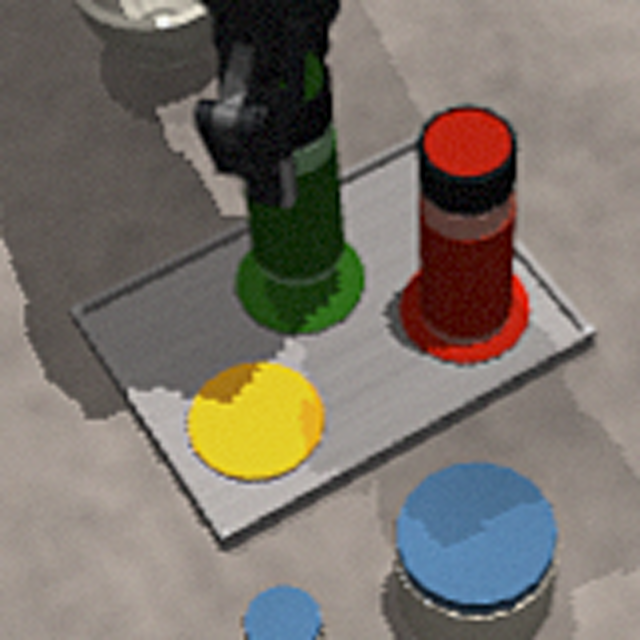

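Emit:
play_rows(steps=[[0,0.5,-7,0,35],[0,0,-7,0,35],[0,0,-5,0,35],[0,0,-2,0,35],[0,0,-1,0,35],[0,0,-1,0,35],[0,0,-0.8,0,35],[0,0,0,0,35],[0,0,0,0,35],[0,0,0,0,35]])

```text
time: 64.25
ee_pos: [0.5472, -0.0267, 0.1001]
ee_rot: [-180.0, -0.0, -41.0]
force: [0.2, -0.3, -1.6]
gripper_width: 0.506
```

Emit:
play_rows(steps=[[0,0,0,0,46],[0,0,0,0,50],[0,0,0,0,60],[0,0,0,0,75],[0,0,0,0,75],[0,0,8,0,75],[0,0,20,0,75],[0,0,30,0,75],[0,0,30,0,75],[0,0,25,0,75]])

```text
time: 65.5
ee_pos: [0.5473, -0.0267, 0.2149]
ee_rot: [-180.0, -0.1, -41.0]
force: [-0.1, -0.1, -0.2]
gripper_width: 0.879
```

```bash
python3 -c "
from look import *
look('w20.png',.137)"
```

```text
tcp [ 0.54729388 -0.02669245  0.21491648] -41.03946871167159 F [-0.1 -0.1 -0.2] w 0.8793308097843032
red [316. 123.] 0.137 [0.6009 0.0364 0.0191]
red [316. 123.] 0.012 [0.5987 0.0356 0.0309]
green [318. 203.] 0.137 [ 0.569  -0.0024  0.0193]
green [318. 203.] 0.012 [ 0.5471 -0.0271  0.0312]
green [318. 240.] 0.137 [ 0.5483 -0.0243  0.0173]
green [318. 240.] 0.012 [ 0.5137 -0.0628  0.0281]
green [334. 267.] 0.012 [ 0.5124 -0.0744  0.0221]
yellow [400. 205.] 0.137 [ 0.6084 -0.0344  0.0195]
yellow [400. 205.] 0.012 [ 0.6109 -0.079   0.0316]
yellow [549. 341.] 0.012 [ 0.6513 -0.3321  0.0216]
yellow [596. 427.] 0.137 [ 0.6114 -0.3048  0.0177]
yellow [596. 427.] 0.012 [ 0.6152 -0.5167  0.0292]
blue [501.  72.] 0.05 [ 0.7383 -0.0312  0.035 ]
```

View pics/w20.png

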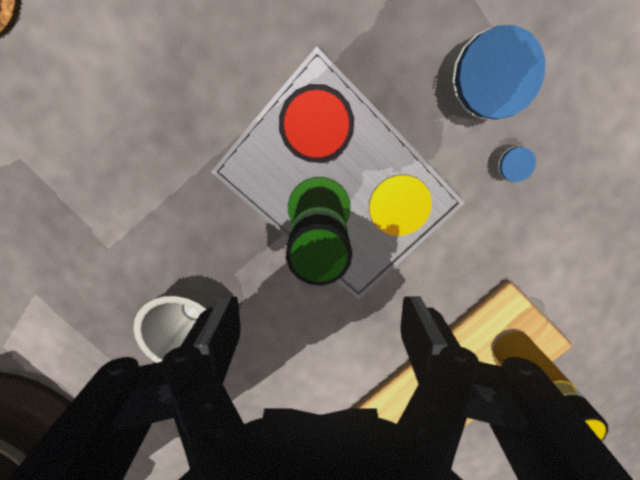

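Green (320,245) and red (316,123) stand on their coasters. Last is yellow, with the jaw turned to 50°.

Emit:
play_rows(steps=[[3,-13,0,10,75],[6,-26,0,10,75],[7,-31,0,10,75],[7,-31,0,10,75],[7,-31,0,10,75],[7,-31,0,10,75],[7,-31,0,10,75],[7,-31,0,10,75],[6,-26,0,10,75],[3,-13,0,1,75]])

```text
time: 66.8
ee_pos: [0.6072, -0.2919, 0.2127]
ee_rot: [-180.0, 0.0, 49.8]
force: [0.6, 0.9, -0.1]
gripper_width: 0.88
```

Emit:
play_rows(steps=[[1.5,-7,0,0,75],[0,0,0,0,75],[0,0,0,0,75],[0,0,0,0,75],[0,0,0,0,75],[0,0,0,0,75],[0,0,0,0,75],[0,0,0,0,75],[0,0,0,0,75],[0,0,0,0,75]])

```text
time: 68.05
ee_pos: [0.6086, -0.2977, 0.213]
ee_rot: [-180.0, -0.0, 50.0]
force: [0.0, -0.2, -0.3]
gripper_width: 0.881
```

```bash
python3 -c "
from look import *
look('w21.png',.140)"
```

```text
tcp [ 0.60861865 -0.29769514  0.21296884] 49.958278114244536 F [ 0.  -0.2 -0.3] w 0.8814148023908174
yellow [508.  54.] 0.14 [ 0.5848 -0.1438  0.0192]
yellow [508.  54.] 0.012 [ 0.6107 -0.0795  0.0316]
yellow [130.  97.] 0.14 [ 0.4663 -0.31    0.0197]
yellow [130.  97.] 0.012 [ 0.4146 -0.3541  0.0321]
yellow [321. 254.] 0.14 [ 0.6082 -0.2961  0.0173]
yellow [321. 254.] 0.012 [ 0.6492 -0.3309  0.0286]
blue [633. 137.] 0.05 [ 0.7403 -0.0214  0.0347]
```

View pics/w21.png

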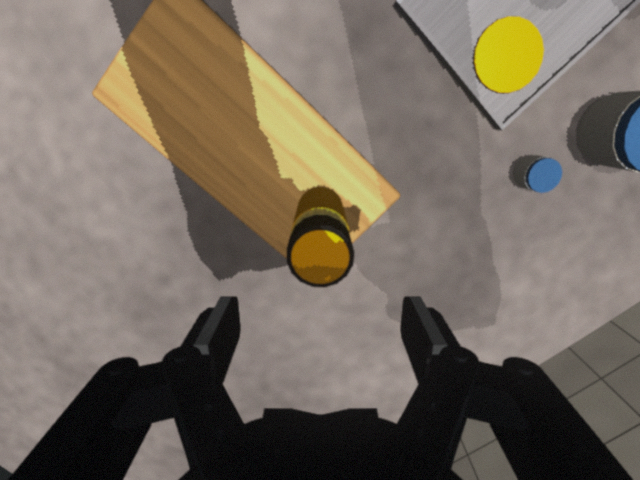

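Yellow's disc is at (321,256), centred. I descend, grip and lift.

Emit:
play_rows(steps=[[0,0,-15,0,75],[0,0,-22,0,75],[0,0,-22,0,75],[0,0,-20,0,75],[0,0,-15,0,75],[0,0,-9,0,75],[0,0,-5,0,75],[0,0,-2,0,75],[0,0,0,0,75],[0,0,0,0,75]])

```text
time: 69.35
ee_pos: [0.6089, -0.2978, 0.1036]
ee_rot: [179.9, -0.0, 50.0]
force: [0.4, 0.7, -0.3]
gripper_width: 0.88
```

Emit:
play_rows(steps=[[0,0,0,0,60],[0,0,0,0,50],[0,0,0,0,35],[0,0,0,0,35],[0,0,0,0,35],[0,0,0,0,35],[0,0,3,0,35],[0,0,6,0,35],[0,0,10,0,35],[0,0,14,0,35]])

```text
time: 70.6
ee_pos: [0.6085, -0.2976, 0.1366]
ee_rot: [-180.0, 0.0, 50.0]
force: [-0.2, -0.3, -1.7]
gripper_width: 0.505
```

Emit:
play_rows(steps=[[0,0,16,0,35],[0,10,14,0,35],[0,22,4,0,35],[0,30,0,0,35],[0.7,33,0,0,35],[1,33,0,0,35],[0,32,0,0,35],[0,27,0,0,35],[0,18,0,0,35],[0,9,0,0,35]])

```text
time: 71.85
ee_pos: [0.6101, -0.0821, 0.17]
ee_rot: [-180.0, 0.0, 50.0]
force: [-0.3, -0.0, -2.5]
gripper_width: 0.503
```

Emit:
play_rows(steps=[[0,4.8,0,0,35],[0,0,0,0,35],[0,0,-4,0,35],[0,0,-10,0,35],[0,0,-12,0,35],[0,0,-12,0,35],[0,0,-8,0,35],[0,0,0,0,35],[0,0,0,0,35],[0,0,0,0,35]])

```text
time: 73.1
ee_pos: [0.6107, -0.0789, 0.1246]
ee_rot: [180.0, -0.0, 50.0]
force: [-0.9, -0.0, -3.1]
gripper_width: 0.506
```

```bash
python3 -c "
from look import *
look('w22.png',.157)
c=cam('scene');big(c['color'],'s22.png',(180,340,200,360),4)"
```

```text
tcp [ 0.61066017 -0.07886332  0.12455286] 49.967029725067235 F [-0.9 -0.  -3.1] w 0.5058439712466785
red [568. 126.] 0.157 [0.5916 0.0261 0.0157]
red [452. 118.] 0.157 [0.5697 0.0033 0.0161]
red [452. 118.] 0.012 [0.6004 0.0382 0.0333]
yellow [320. 380.] 0.157 [ 0.6148 -0.081   0.0194]
yellow [318. 225.] 0.012 [ 0.6101 -0.0783  0.031 ]
yellow [315. 278.] 0.157 [ 0.5863 -0.0573  0.0165]
```

View pics/s22.png

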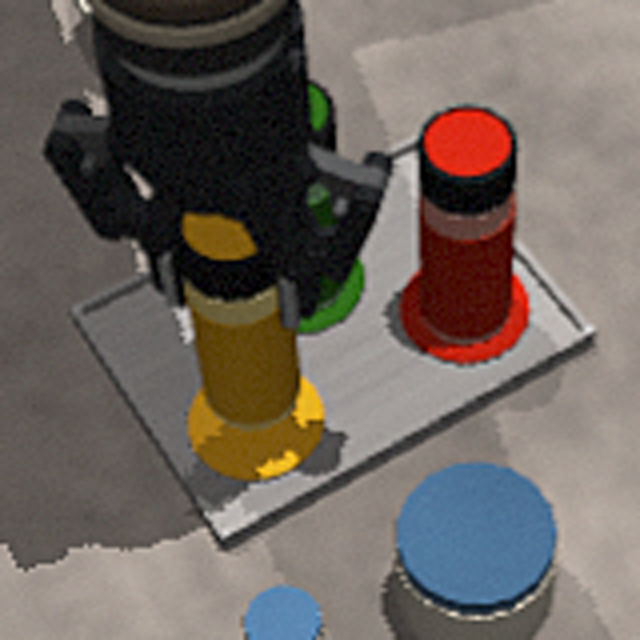

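Yellow hangs centred over its coaster. I lower it, release and lift.

Emit:
play_rows(steps=[[0,0,-7,0,35],[0,0,-7,0,35],[0,0,-5,0,35],[0,0,-2,0,35],[0,0,-1,0,35],[0,0,-1,0,35],[0,0,-1,0,35],[0,0,-0.3,0,35],[0,0,0,0,35],[0,0,0,0,35]])

```text
time: 74.45
ee_pos: [0.6105, -0.0789, 0.1003]
ee_rot: [180.0, -0.0, 50.0]
force: [-2.0, -0.1, 3.5]
gripper_width: 0.505
```

Emit:
play_rows(steps=[[0,0,0,0,46],[0,0,0,0,50],[0,0,0,0,60],[0,0,0,0,75],[0,0,0,0,75],[0,0,8,0,75],[0,0,20,0,75],[0,0,30,0,75],[0,0,30,0,75],[0,0,25,0,75]])

```text
time: 75.7
ee_pos: [0.6105, -0.0789, 0.2148]
ee_rot: [179.9, -0.0, 50.0]
force: [0.9, -0.4, -0.2]
gripper_width: 0.882
```

Emit:
play_rows(steps=[[0,0,10,0,75],[-10,-10,0,0,75],[-20,-20,0,0,75],[-30,-25,0,0,75],[-30,-30,0,0,75],[-30,-30,0,0,75],[-30,-30,0,0,75],[-20,-20,0,0,75],[-10,-10,0,0,75],[0,0,0,0,75]])

```text
time: 76.95
ee_pos: [0.4295, -0.2542, 0.2221]
ee_rot: [-179.9, -0.0, 49.9]
force: [0.2, 0.5, -0.3]
gripper_width: 0.878
```

```bash
python3 -c "
from look import *
look('w23.png',.137)
c=cam('scene');cv2.imwrite('pics/s23.png',c['color'])
c=cam('top');cv2.imwrite('pics/t23.png',c['color'])
for n in('top','scene'):
  c=cam(n);print(n)
  for col in('red','green','yellow','blue'):
    for k in blobs(mask(c,col),60):
      z=.05 if col=='blue' else .137
      print(col,k.mean(0).round(),circ(p2w(c,k,z)[:,:2]).round(4),circ(p2w(c,k,.012)[:,:2]).round(4))
"
```

```text
tcp [ 0.42950709 -0.25418139  0.2221143 ] 49.86884715097449 F [ 0.2  0.5 -0.3] w 0.877734518635068
green [561. 148.] 0.137 [ 0.4794 -0.0916  0.0193]
green [561. 148.] 0.012 [ 0.5471 -0.0273  0.0308]
yellow [607. 254.] 0.137 [ 0.5692 -0.0994  0.0187]
yellow [607. 254.] 0.012 [ 0.6904 -0.0398  0.0299]
yellow [549. 215.] 0.137 [ 0.5178 -0.1234  0.0187]
yellow [549. 215.] 0.012 [ 0.6089 -0.0785  0.0303]
top
red [320. 227.] [0.5995 0.036  0.019 ] [0.6289 0.0405 0.022 ]
red [320. 246.] [0.5664 0.0302 0.0197] [0.6035 0.0364 0.0243]
green [355. 263.] [ 0.547  -0.0265  0.0176] [ 0.5682 -0.0318  0.0204]
green [344. 280.] [ 0.5277 -0.0223  0.0231] [ 0.5457 -0.0268  0.0267]
yellow [391. 228.] [ 0.6098 -0.0787  0.019 ] [ 0.6408 -0.0921  0.022 ]
yellow [379. 246.] [ 0.5756 -0.0621  0.0178] [ 0.6012 -0.0729  0.0206]
blue [364. 171.] [ 0.7345 -0.0293  0.0307] [ 0.7483 -0.0309  0.032 ]
blue [406. 189.] [ 0.7091 -0.1101  0.0123] [ 0.7218 -0.1151  0.0128]
blue [147. 310.] [0.4341 0.3248 0.0109] [0.435  0.3384 0.0114]
scene
red [464.   8.] [0.1784 0.6744 0.0407] [0.0091 0.8419 0.0483]
red [316. 215.] [0.5975 0.0355 0.0184] [0.5061 0.0843 0.0218]
red [315. 260.] [ 0.6746 -0.0064  0.0246] [0.5975 0.0346 0.0293]
red [489.  16.] [0.2357 0.7097 0.023 ] [0.0771 0.8838 0.0273]
green [271. 207.] [ 0.5453 -0.0276  0.0173] [0.4442 0.0095 0.0205]
green [462. 239.] [0.7599 0.2297 0.0158] [0.6986 0.3146 0.0187]
green [284. 254.] [ 0.63   -0.059   0.0234] [ 0.5448 -0.0277  0.0277]
yellow [265. 279.] [ 0.6703 -0.1061  0.0257] [ 0.5924 -0.0836  0.0305]
yellow [258. 244.] [ 0.6082 -0.0795  0.0185] [ 0.5188 -0.0521  0.0219]
blue [319. 313.] [ 0.7267 -0.0276  0.0328] [ 0.7086 -0.0176  0.0344]
blue [457.  23.] [0.0925 0.7704 0.0905] [0.0426 0.8203 0.0951]
blue [270. 335.] [ 0.7261 -0.1177  0.0146] [ 0.7079 -0.1123  0.0154]
blue [401. 145.] [0.4439 0.3247 0.0213] [0.4116 0.3523 0.0224]
blue [515.  18.] [-230.6792 -283.53    366.3001] [0.4097 1.2964 0.4696]
```

View pics/s23.png

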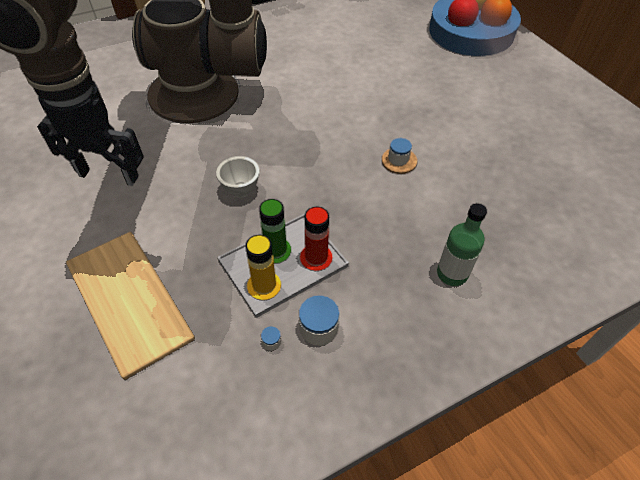

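View pics/t23.png

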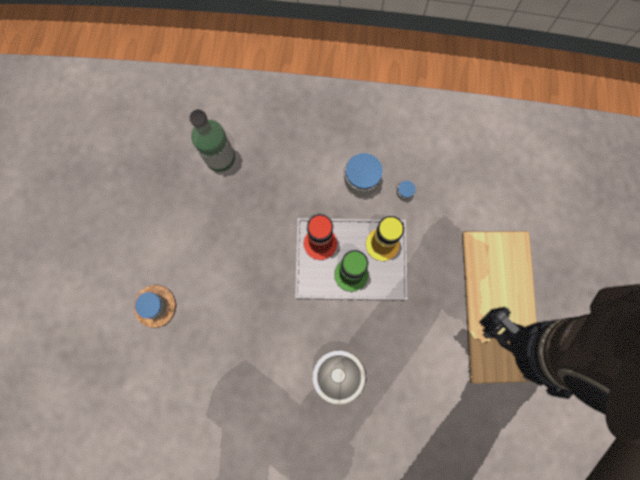

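```bash
python3 -c "
from meas import *
c=cam('top'); print(w2p(c,[[.4455,.3285,.05],[.4455,.3285,.008]]))
h=hsv(c); m=cv2.inRange(h,(95,50,60),(125,255,255)); m[:,200:]=0
for k in blobs(m,30): print(k.mean(0),circ(p2w(c,k,.05)[:,:2]), cv2.minEnclosingCircle(k.astype(np.float32)))
print(robot.get_state()['time']); robot.hand_in()"
```

```text
[[146.26737049 303.61637695]
 [153.97540867 305.5021847 ]]
[147.94285714 304.98571429] [0.4436185  0.32517058 0.02207787] ((147.80787658691406, 304.8423767089844), 12.86020278930664)
77.25
the job is handed in; nothing more can be done
```

The job is done and handed in at about 77 s of the 144 s allowed.

- **What I did:** I moved yellow, green and red onto the board, about 90 mm apart, then took the middle-sized salt pot to the cork mat. After that I returned red, green and yellow to their own coasters.
- **Jars:** My last pictures show all three upright and released. Their cap centres lie about 1–2 mm from the coaster centres in the top and scene views, against the 12 mm allowed.
- **Salt pot:** It stands on the mat with its axis about 2.5 mm from the centre by the wrist camera, and roughly 4 mm by the top camera. The cameras disagree by about 3 mm, which is close to their calibration error, and the limit is 16 mm.
- **Other things:** The oil bottle looks unmoved in the pictures; I did not measure it. The gripper is raised clear and touches nothing.
- **What went off plan:** I overshot the mat by about 30 mm while carrying the pot and corrected it before lowering. All grasps held, and no check failed.

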